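# Put the rinsed gongfu ware away by kind

### The arm

A 6-joint arm with a two-finger parallel gripper is mounted at the origin on the work surface. World frame = base frame: x ahead of the robot, y to its left, z up, the work surface at z = 0. Lengths are in mm, angles in rad, forces in N, time in s.
With the tool pointing down it reaches from about 275 to 750 mm from the base axis. Payload 10.2 kg.
Tool frame: the origin (TCP) lies midway between the tips of the shut fingers; the grasp point (between the pads) lies 19 mm behind it (ctrl.hold_point_z is the distance from the TCP to the grasp point, in mm); z points along the fingers, y is the direction in which the jaws open and shut (so a half turn about z gives the same grasp; the last joint's range is limited). The gripper opens to 85 mm and grips with 20 to 120 N. Pads are 22 mm wide; open, the fingers measure 114 mm over their backs; the gripper's body (76 mm by 85 mm) begins 54 mm behind the grasp point. The pads swing forward as they close: fully open they stand 13 mm farther back than shut.
Start: joints at [1.094, 0.313, 1.498, -0, 1.331, -0.223], TCP at [131.832, 508.184, 203.294] pointing down, gripper open.
Joint ranges: [-2.94, 2.94], [-0.97, 2.17], [0.19, 2.56], [-1.23, 4.37], [0.02, 3.11], [-2.88, 2.88]. Speed limits (rad/s): [2.39, 2.39, 3.01, 3.14, 3.14, 3.14].

### API

Orientations are given as a unit quaternion [w, x, y, z].
In Python, from rig import ctrl, capture, get_calibration, ticket, search_frame, outline_of gives the robot as it stands. The module is installed in compiled form; this text tells all that it offers.
- The arm moves only by the tool servo_tool, never from a script. Its argument "motion" is a list of rows, each an object with "dr": the turn, a rotation vector about the tool's x, y, z in units of 10 degrees (1.0 is 10 degrees), a list of three; "delta_pos": the shift along the tool's x, y, z in units of 50 mm (1.0 is 50 mm), a list of three; "hand": the opening, from 0 (shut) to 1 (fully open). In form: [{"dr": [ax, ay, az], "delta_pos": [x, y, z], "hand": hand}, ...]. A call has 1 to 20 rows; each row shifts and turns the pose as measured when the row begins, along the tool's axes as they then stand; what a row does not reach is not made up. A row lasts 1/8 s, in which the tool goes at most 62.5 mm and 10.7 degrees, less where a joint would pass 70% of its speed; a pose out of reach is approached as far as the arm can. A call is refused whole if a number of a shift passes 1 or a number of a turn 1, either way. A call with a gripper value outside its range is refused whole. The fingers move at their own pace and stop on an object; "squeeze" is the grip in N (left out, the last holds). Time passes only in rows, so rows that do not move let the fingers close. It gives the time, the measured TCP pose, the force and the opening at its end, in the units of the state.
- ctrl.sense(): the state, without advancing time (a new reading comes with each control period).
- capture(name): name is "scene" or "top" or "wrist"; returns (picture, depth): 384x512x3 uint8, red, green, blue; 384x512 float32, mm along the optical axis (not along the pixel's ray), 0 where there is no reading.
- get_calibration(name): a dict with "camera_matrix" (3x3 intrinsics, pixels), "T" (4x4, takes a point from camera to world coordinates). Camera axes: x right, y down, z forward; pixel columns grow to the right and rows downward; lengths in mm; the calibration is good to about 2 mm. A picture is of the moment at which its call begins: read the wrist's pose just before it. get_calibration takes no time and is no camera call; for the wrist camera it gives the pose at the moment of the call.
- ticket.finish_job(): hands the job in, once; it reports no verdict.
Trained networks look in the newest picture that a camera, given by its name, has taken for a name from the list of things; names that differ only in an ending like _2 or _b are one class to them, and where a whole thing is asked for, a point or a joint stands for the part that bears it (a point fixed in the world has none). Each returns a list of dicts, best first, with "score" (0 to 1); they miss things now and then, are a little off and sometimes report something else, mostly with a low value. They report only what shows in the picture. A call takes as long as a camera call. They do not tell look-alikes from the thing itself.
- search_frame(camera, label): "bbox" ([left, top, right, bottom] in pixels, round what is visible of it).
- outline_of(camera, label): "pixels" (384x512 bool, what is visible of it) and "bbox" ([left, top, right, bottom] in pixels, round what is visible of it).
The state is a dict: "time_s": time; "joints": joint angles; "dq": joint speeds; "tau": joint torques, N m; "eef_pos": TCP position; "ee_rot": TCP orientation; "force": force on the tool from outside, world axes, zero at the start; "wrist_torque": the same for the moment, N m; "grip_width": opening from 0.0 (shut) to 1.0 (fully open).
Only numpy, scipy, OpenCV 4.12 (cv2) and the standard library are available. Lean on these libraries where they do the work, as an engineer would, in place of code of your own. Each camera call takes 0.05 s, during which the arm holds its last target.

### The job

Put the rinsed tea ware away where each kind belongs: stand the three celadon cups upright on the round cup tray, lay the bamboo scoop flat and lengthways in the wide, empty bay of the tool tray, and seat the steel strainer fully in its white porcelain stand. Set the cups down rather than dropping them, and leave the gaiwan and the glass pitcher standing where they are.

Things in the scene. Friction and masses are not known exactly. Their poses are not given: they have to be found in the camera images.
- cup_a: one of three like celadon (grey-green) cups without handle: 44 mm high, 60 mm across the rim, 54 mm at 18 mm up, 38 mm at the foot, wall 3 mm, about 60 g. Starts upright on the slatted walnut tray, whose top is 60 mm above the table; things there stand in two rows along world y, with most finger room along world x. Origin: centre of the underside, z up.
- cup_b: one of three like celadon (grey-green) cups without handle: 44 mm high, 60 mm across the rim, 54 mm at 18 mm up, 38 mm at the foot, wall 3 mm, about 60 g. Starts upright on the slatted walnut tray, whose top is 60 mm above the table; things there stand in two rows along world y, with most finger room along world x. Origin: centre of the underside, z up.
- cup_c: one of three like celadon (grey-green) cups without handle: 44 mm high, 60 mm across the rim, 54 mm at 18 mm up, 38 mm at the foot, wall 3 mm, about 60 g. Starts upright on the slatted walnut tray, whose top is 60 mm above the table; things there stand in two rows along world y, with most finger room along world x. Origin: centre of the underside, z up.
- scoop: bamboo tea scoop, 140 mm long, 36 wide, 35 g, lying flat on the walnut tray (top 60 mm up). Origin: mid-length, on its underside; x along it. Half-tube blade x = 0 to 70 mm, 17 mm high; handle x = -2 to -70 mm, a bar 14 mm wide, 8 to 20 mm above the origin, with a foot at its end. Grip the handle across y at about x = -18 mm.
- strainer: steel strainer, 60 g, standing on the walnut tray. Origin: level with the underside, midway along its length. Tapered basket, axis at x = +23 mm: 38 mm wide at the bottom, 53 at the top, open; flange 66 mm wide, 30 to 33 mm up. Handle points to -x, ends at x = -57 mm: a bar 10 mm wide (y), 30 to 37 mm up; grip it across y at about x = -37 mm.
- stand: strainer stand: plain white porcelain tumbler, loose on the walnut tray, 55 mm high, 67 mm across the top, mouth 59 mm across inside, 47 mm deep, 180 g. The strainer's basket hangs in it, flange and root of the handle on its rim, its underside then 25 mm above the stand's; most room for the handle is along world x. Origin: centre of the underside, z up.
- cup_tray: round bamboo tray on the table, fixed, 172 mm across; floor 6 mm thick, rim 14 mm above the table, about 160 mm wide inside: room for three cups in a triangle. Origin: centre of the underside, z up.
- tool_tray: oblong bamboo tray on the table, fixed, 210 mm (x) by 130 mm (y); walls 5 mm thick, 15 mm high, floor 5 mm thick. A divider along x, as high as the walls, parts a narrow bay (y -60 to -35 mm) holding a tea needle and tongs from the empty wide bay (y -30 to +60 mm, 200 mm long). Origin: centre of the underside.
- gaiwan: white porcelain lidded bowl on its saucer, in one, on the walnut tray: 92 mm across, 80 mm high. Stays where it is. Origin: centre of the underside.
- pitcher: clear glass pitcher on the walnut tray, 68 mm across, 80 mm high; loop handle reaches 59 mm to -x, spout 42 mm to +x. Stays where it is. Origin: centre of the underside.
Things that resemble listed ones, but are neither listed nor needed, are in the scene too. What is shaped like the cup_c but yellow is not meant.

How it is judged:
By the outcome, as a careful person would: the job done as asked, in the order asked, and still so for the second after the job is handed in, with the robot touching nothing.
It also fails if it takes over 128 s, if anything falls off the work surface, if the arm or the gripper's body presses on something with over 40 N, if the wrist force passes 120 N, or if a joint passes its speed limit or range.

## Working session

There is one attempt and no reset: what is moved stays moved. The work goes in short steps, Python scripts to look and compute and a tool call to move; the robot and the scene stay as the last step left them, time stands still between calls to the robot, and variables do not carry over. Pictures are saved under pics/ and viewed, and the job is handed in when it is done.

Besides the shell and the picture viewer there is one more tool, called after ">>>" as name(argument=value, ...), one argument or row to a line, values as JSON. servo_tool: Moves the arm, as the interface text tells. Its arguments: {"type":"object","properties":{"motion":{"type":"array"},"squeeze":{"type":"number"}},"required":["motion"]}

```bash
mkdir -p pics; ls
python3 - <<'E'
from rig import ctrl,capture,get_calibration
import cv2
print(ctrl.sense(), ctrl.hold_point_z)
for n in ["scene","top"]:
    p,d=capture(n); cv2.imwrite(f"pics/{n}0.png",cv2.resize(p[:,:,::-1],(800,600)))
    c=get_calibration(n); print(n,c)
    import numpy as np; np.savez(f"{n}0.npz",p=p,d=d,K=c["camera_matrix"],T=c["T"])
E
```

```text
pics
{'time_s': 0.0, 'joints': array([ 1.09356787e+00,  3.13488692e-01,  1.49846891e+00, -5.38172651e-05,
        1.33103086e+00, -2.23412294e-01]), 'dq': array([ 9.99704252e-04,  4.82670969e-04,  6.53991278e-04, -3.08438709e-04,
        4.85878611e-05, -2.30327582e-03]), 'tau': array([ 3.67864459e-04, -4.12269223e+01, -2.59751612e+01, -1.49743082e-04,
        4.07927277e-03, -1.37840561e-05]), 'eef_pos': array([131.7107474 , 507.88241363, 202.70333768]), 'ee_rot': array([-2.14973359e-04,  1.26561312e-01,  9.91958541e-01, -6.64486384e-04]), 'force': array([-0.37200176,  0.48221317,  0.86706754]), 'wrist_torque': array([-0.01668291,  0.04670703, -0.0646256 ]), 'grip_width': 1.0012768574800293} 18.700000000000003
scene {'camera_matrix': array([[372.01645522,   0.        , 255.90641587],
       [  0.        , 372.01645522, 189.23950672],
       [  0.        ,   0.        ,   1.        ]]), 'T': array([[-1.88309518e-01,  5.85086824e-01, -7.88804750e-01,
         1.28045843e+03],
       [ 9.81978022e-01,  1.25322833e-01, -1.41468557e-01,
         1.01077845e+02],
       [ 1.60838567e-02, -8.01228804e-01, -5.98141884e-01,
         6.25406083e+02],
       [ 0.00000000e+00,  0.00000000e+00,  0.00000000e+00,
         1.00000000e+00]])}
top {'camera_matrix': array([[458.68867971,   0.        , 261.43482706],
       [  0.        , 458.68867971, 191.79086832],
       [  0.        ,   0.        ,   1.        ]]), 'T': array([[-1.68730601e-02, -9.95049614e-01,  9.79365362e-02,
         3.78156777e+02],
       [-9.99732464e-01,  1.52399366e-02, -1.73995624e-02,
        -2.73116385e+01],
       [ 1.58208813e-02, -9.82039185e-02, -9.95040547e-01,
         1.41944124e+03],
       [ 0.00000000e+00,  0.00000000e+00,  0.00000000e+00,
         1.00000000e+00]])}
```

View pics/scene0.png

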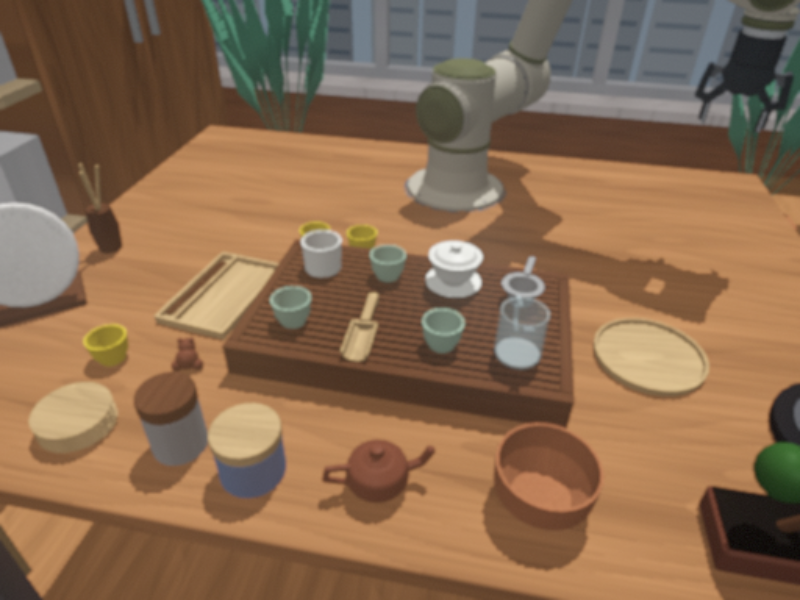

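View pics/top0.png

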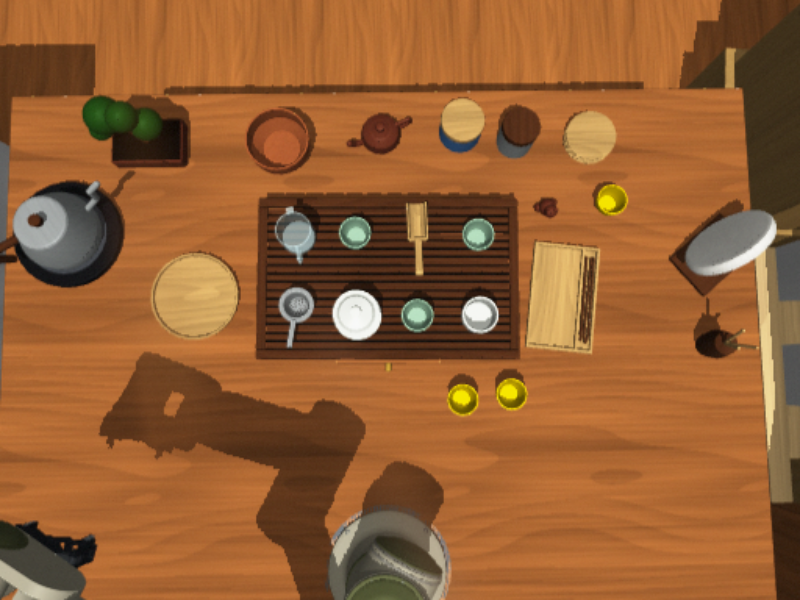

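```bash
cat > h.py <<'E'
import numpy as np,cv2
from rig import ctrl,capture,get_calibration,search_frame,outline_of
def cloud(d,c):
    K=c["camera_matrix"];T=c["T"]
    v,u=np.mgrid[:d.shape[0],:d.shape[1]]
    P=np.stack([(u-K[0,2])/K[0,0]*d,(v-K[1,2])/K[1,1]*d,d],-1)
    return P@T[:3,:3].T+T[:3,3]
E
python3 - <<'E'
from h import *
np.set_printoptions(precision=1,suppress=True)
for cam in ["top","scene"]:
    p,d=capture(cam);c=get_calibration(cam);X=cloud(d,c)
    for l in ["cup_a","scoop","strainer","stand","cup_tray","tool_tray","gaiwan","pitcher"]:
        if cam=="scene" and l=="tool_tray": pass
        for o in outline_of(cam,l)[:6]:
            m=o["pixels"]&(d>0); Q=X[m]
            if len(Q)<10: print(cam,l,"few");continue
            zt=np.percentile(Q[:,2],97); R=Q[Q[:,2]>zt-6]
            (cc,sz,an)=cv2.minAreaRect(R[:,:2].astype(np.float32))
            print(cam,l,round(o["score"],2),np.array(o["bbox"]).round(),"n",len(Q),"z",np.percentile(Q[:,2],[3,97]),"topmid",np.array(cc),"size",np.array(sz),round(an,1),"col",np.median(p[m],0))
E
```

```text
top cup_a 0.78 [284. 244. 306. 266.] n 304 z [ 1.7 47.2] topmid [ 321.5 -151. ] size [54.  56.2] 89.7 col [182.5 155.    0. ]
top cup_a 0.76 [217. 138. 235. 158.] n 334 z [ 59.7 106.2] topmid [635.7  48.3] size [56.6 57. ] 13.0 col [114. 146. 120.]
top cup_a 0.74 [255. 190. 278. 213.] n 337 z [ 61.8 107.1] topmid [480.7 -65.7] size [57.1 57. ] 44.4 col [114. 146. 120.]
top cup_a 0.73 [382. 122. 403. 135.] n 308 z [ 0.6 47. ] topmid [ 705.5 -452.9] size [55.1 56.1] 1.8 col [178.5 150.    0. ]
top cup_a 0.65 [297. 140. 315. 160.] n 359 z [ 58.7 107. ] topmid [ 630.1 -181.6] size [57.9 57.2] 46.7 col [116. 145. 119.]
top cup_a 0.54 [319. 245. 337. 261.] n 307 z [ 1.9 48.2] topmid [ 331.7 -243.7] size [53.9 56.2] 88.7 col [189. 160.   0.]
top scoop 0.58 [258. 132. 278. 177.] n 435 z [58.4 83.3] topmid [623.1 -72.2] size [121.8  38.7] 5.4 col [190. 149.  87.]
top scoop 0.2 [297. 141. 316. 160.] n 332 z [ 60.3 106.9] topmid [ 629.5 -182.2] size [56.  57.2] 46.7 col [118.  149.  123.5]
top strainer 0.66 [214. 184. 246. 218.] n 739 z [ 71.1 140.3] topmid [488.1  44.8] size [37.4 29.5] 83.9 c
[... 1715 characters left out ...]
mid [524.3 160.1] size [171.   63.6] 7.1 col [151. 147. 146.]
scene stand 0.69 [190. 147. 220. 178.] n 583 z [ 67.8 114.5] topmid [ 482.5 -180.8] size [66.7 60.1] 17.9 col [146. 142. 136.]
scene cup_tray 0.93 [380. 201. 451. 255.] n 2721 z [ 2. 13.] topmid [535.3 367.6] size [165.1 170.6] 79.8 col [212. 184. 137.]
scene tool_tray 0.49 [382. 201. 451. 255.] n 2733 z [ 1.9 13. ] topmid [535.2 367.6] size [165.1 170.7] 78.9 col [212. 184. 137.]
scene gaiwan 0.69 [272. 150. 308. 189.] n 1009 z [ 68.  134.5] topmid [486.7  46.3] size [31.3 34.4] 23.9 col [199. 199. 195.]
scene pitcher 0.58 [316. 190. 349. 236.] n 1287 z [ 66.4 138.9] topmid [639.7 157.5] size [65.5 65.3] 54.9 col [129. 131. 128.]
```

```bash
cat > plan.py <<'E'
import sys,json,numpy as np
from scipy.spatial.transform import Rotation as R
from rig import ctrl
def cur():
    s=ctrl.sense();q=s["ee_rot"];return np.array(s["eef_pos"]),R.from_quat([q[1],q[2],q[3],q[0]]),s
def tgtR(yaw):
    a=np.deg2rad(yaw);y=np.array([np.cos(a),np.sin(a),0]);z=np.array([0,0,-1.]);return R.from_matrix(np.stack([np.cross(y,z),y,z],1))
def plan(wps,hand=None,step=45,ang=9.0):
    """wps: list of (x,y,z,yaw[,step])"""
    p,r,s=cur();rows=[]
    for w in wps:
        t=np.array(w[:3]);st=w[4] if len(w)>4 else step
        rt=tgtR(w[3]); rv=(r.inv()*rt).as_rotvec()
        n=max(1,int(np.ceil(np.linalg.norm(t-p)/st)),int(np.ceil(np.rad2deg(np.linalg.norm(rv))/ang)))
        for i in range(n):
            d=r.inv().apply((t-p)/(n-i)); e=(r.inv()*rt).as_rotvec()/(n-i)
            rows.append((np.round(np.rad2deg(e)/10,2),np.round(d/50,3)))
            p=p+r.apply(rows[-1][1]*50); r=r*R.from_rotvec(np.deg2rad(rows[-1][0]*10))
    for a,b in rows: print('{"dr":%s,"delta_pos":%s,"hand":%s},'%(json.dumps((a+0.).tolist()),json.dumps((b+0.).tolist()),hand))
    print(len(rows))
if __name__=="__main__":
    plan([tuple(x) for x in json.loads(sys.argv[1])],sys.argv[2])
E
python3 plan.py '[[481.5,-65,215,0]]' 1
```

```text
{"dr":[0.0, 0.0, 0.5],"delta_pos":[-0.643, -0.623, -0.016],"hand":1},
{"dr":[0.0, 0.0, 0.5],"delta_pos":[-0.695, -0.564, -0.016],"hand":1},
{"dr":[0.0, 0.0, 0.5],"delta_pos":[-0.742, -0.501, -0.016],"hand":1},
{"dr":[0.0, 0.0, 0.5],"delta_pos":[-0.782, -0.435, -0.016],"hand":1},
{"dr":[0.0, 0.0, 0.5],"delta_pos":[-0.817, -0.365, -0.016],"hand":1},
{"dr":[0.0, 0.0, 0.5],"delta_pos":[-0.846, -0.293, -0.015],"hand":1},
{"dr":[0.0, 0.0, 0.51],"delta_pos":[-0.868, -0.218, -0.016],"hand":1},
{"dr":[0.0, 0.0, 0.5],"delta_pos":[-0.884, -0.139, -0.015],"hand":1},
{"dr":[0.0, 0.0, 0.51],"delta_pos":[-0.893, -0.062, -0.016],"hand":1},
{"dr":[0.0, 0.0, 0.5],"delta_pos":[-0.895, 0.018, -0.015],"hand":1},
{"dr":[0.0, 0.0, 0.51],"delta_pos":[-0.89, 0.096, -0.016],"hand":1},
{"dr":[0.0, 0.0, 0.5],"delta_pos":[-0.878, 0.174, -0.015],"hand":1},
{"dr":[0.0, 0.0, 0.51],"delta_pos":[-0.86, 0.25, -0.016],"hand":1},
{"dr":[0.0, 0.0, 0.5],"delta_pos":[-0.834, 0.326, -0.015],"hand":1},
{"dr":[0.0, 0.0, 0.51],"delta_pos":[-0.803, 0.398, -0.016],"hand":1},
15
```

>>> servo_tool(
  motion=[
    {"dr": [0, 0, 0.5], "delta_pos": [-0.64, -0.62, -0.02], "hand": 1},
    {"dr": [0, 0, 0.5], "delta_pos": [-0.7, -0.56, -0.02], "hand": 1},
    {"dr": [0, 0, 0.5], "delta_pos": [-0.74, -0.5, -0.02], "hand": 1},
    {"dr": [0, 0, 0.5], "delta_pos": [-0.78, -0.44, -0.02], "hand": 1},
    {"dr": [0, 0, 0.5], "delta_pos": [-0.82, -0.37, -0.02], "hand": 1},
    {"dr": [0, 0, 0.5], "delta_pos": [-0.85, -0.29, -0.02], "hand": 1},
    {"dr": [0, 0, 0.5], "delta_pos": [-0.87, -0.22, -0.02], "hand": 1},
    {"dr": [0, 0, 0.5], "delta_pos": [-0.88, -0.14, -0.02], "hand": 1},
    {"dr": [0, 0, 0.5], "delta_pos": [-0.89, -0.06, -0.02], "hand": 1},
    {"dr": [0, 0, 0.5], "delta_pos": [-0.9, 0.02, -0.02], "hand": 1},
    {"dr": [0, 0, 0.5], "delta_pos": [-0.89, 0.1, -0.02], "hand": 1},
    {"dr": [0, 0, 0.5], "delta_pos": [-0.88, 0.17, -0.02], "hand": 1},
    {"dr": [0, 0, 0.5], "delta_pos": [-0.86, 0.25, -0.02], "hand": 1},
    {"dr": [0, 0, 0.5], "delta_pos": [-0.83, 0.33, -0.02], "hand": 1},
    {"dr": [0, 0, 0.5], "delta_pos": [-0.8, 0.4, -0.02], "hand": 1},
  ],
  squeeze=25,
)

```text
time_s: 2.88
eef_pos: [482.0, -87.7, 220.8]
ee_rot: [0.002, 0.718, 0.696, 0.003]
force: [-0.1, 0.4, 0.4]
grip_width: 1.006
```

```bash
cat > look.py <<'E'
from h import *
import sys
np.set_printoptions(precision=1,suppress=True)
s=ctrl.sense();print(s["time_s"],s["eef_pos"],s["ee_rot"],s["joints"])
cam="wrist";c=get_calibration(cam);p,d=capture(cam);X=cloud(d,c)
cv2.imwrite(f"pics/{sys.argv[1]}.png",cv2.resize(p[:,:,::-1],(768,576)))
np.savez(f"{sys.argv[1]}.npz",p=p,d=d,K=c["camera_matrix"],T=c["T"])
for l in sys.argv[2:]:
    for o in outline_of(cam,l)[:5]:
        m=o["pixels"]&(d>0); Q=X[m]
        if len(Q)<30: continue
        zt=np.percentile(Q[:,2],97); Rr=Q[Q[:,2]>zt-5]
        cc,sz,an=cv2.minAreaRect(Rr[:,:2].astype(np.float32))
        print(l,round(o["score"],2),np.array(o["bbox"]).round(),"n",len(Q),"z",np.percentile(Q[:,2],[3,97]),"mid",np.array(cc),np.array(sz),round(an,1),"col",np.median(p[m],0))
E
python3 look.py w1 cup_a scoop strainer stand
```

```text
2.875 [482.  -87.7 220.8] [0.  0.7 0.7 0. ] [-0.4  0.2  1.6  0.   1.3 -0.4]
cup_a 0.9 [368.   2. 439.  72.] n 3745 z [ 65.  105.6] mid [638.6  49.2] [58.4 58.9] 89.2 col [148. 169. 152.]
cup_a 0.79 [345. 222. 398. 269.] n 1751 z [ 65.6 105.6] mid [ 597.7 -139.4] [ 48.1 165.4] 45.2 col [119. 134. 119.]
cup_a 0.7 [224. 134. 275. 187.] n 2296 z [ 64.4 105.5] mid [482.9 -63.8] [58.1 58.5] 41.5 col [115. 131. 117.]
cup_a 0.69 [382. 347. 400. 379.] n 402 z [20.  45.8] mid [ 722.4 -453.8] [59.2 31.1] 81.2 col [190. 167.   0.]
cup_a 0.55 [116. 190. 163. 232.] n 1486 z [ 4.9 45.5] mid [ 324.7 -148.3] [58.8 57.6] 21.4 col [175. 149.   0.]
scoop 0.96 [310. 133. 430. 172.] n 2748 z [61.2 81.6] mid [631.  -68.4] [139.1  39.5] 1.7 col [149. 120.  82.]
strainer 0.31 [223. 217. 279. 281.] n 2802 z [ 67.4 116.5] mid [ 481.1 -178.2] [65.9 65.2] 52.9 col [179. 176. 172.]
stand 0.9 [222. 214. 277. 278.] n 2766 z [ 67.6 116.5] mid [ 480.9 -177.9] [65.  64.9] 0.5 col [178.  175.  171.5]
stand 0.27 [365.   4. 438.  73.] n 3732 z [ 65.1 105.6] mid [638.6  49.2] [58.4 58.9] 89.2 col [148. 169. 152.]
```

View pics/w1.png

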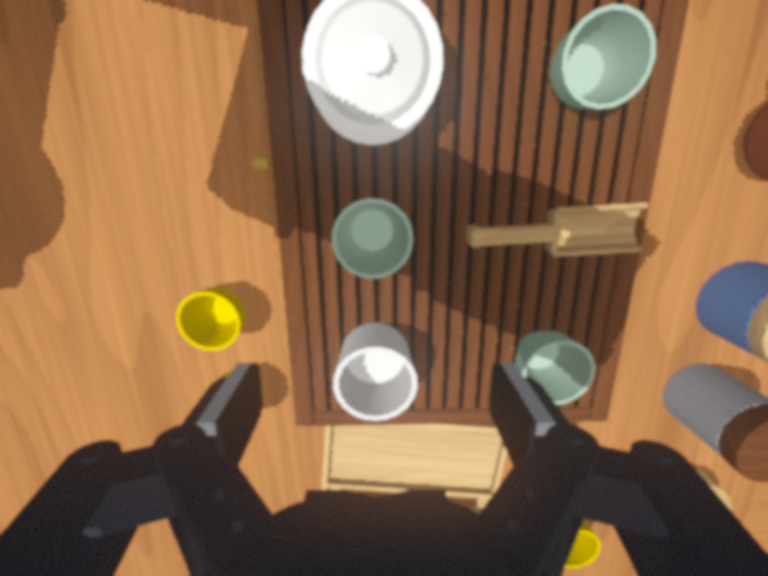

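```bash
python3 plan.py '[[482.5,-64,180,0,15],[482.5,-64,100,0,30],[482.5,-64,65,0,15]]' 1
```

```text
{"dr":[0.01, 0.0, -0.04],"delta_pos":[0.108, 0.003, 0.203],"hand":1},
{"dr":[0.01, 0.0, -0.04],"delta_pos":[0.108, 0.004, 0.203],"hand":1},
{"dr":[0.01, -0.01, -0.04],"delta_pos":[0.108, 0.005, 0.203],"hand":1},
{"dr":[0.01, 0.0, -0.04],"delta_pos":[0.109, 0.006, 0.202],"hand":1},
{"dr":[0.0, 0.0, 0.0],"delta_pos":[0.0, 0.0, 0.533],"hand":1},
{"dr":[0.0, 0.0, 0.0],"delta_pos":[0.0, 0.0, 0.533],"hand":1},
{"dr":[0.0, 0.0, 0.0],"delta_pos":[0.0, 0.001, 0.534],"hand":1},
{"dr":[0.0, 0.0, 0.0],"delta_pos":[0.0, 0.0, 0.233],"hand":1},
{"dr":[0.0, 0.0, 0.0],"delta_pos":[0.0, 0.0, 0.233],"hand":1},
{"dr":[0.0, 0.0, 0.0],"delta_pos":[0.0, 0.0, 0.234],"hand":1},
10
```

>>> servo_tool(
  motion=[
    {"dr": [0, 0, -0.1], "delta_pos": [0.2, 0, 0.2], "hand": 1},
    {"dr": [0, 0, -0.1], "delta_pos": [0.15, 0, 0.2], "hand": 1},
    {"dr": [0, 0, 0], "delta_pos": [0.1, 0, 0.3], "hand": 1},
    {"dr": [0, 0, 0], "delta_pos": [0, 0, 0.3], "hand": 1},
    {"dr": [0, 0, 0], "delta_pos": [0, 0, 0], "hand": 1},
  ],
)

```text
time_s: 3.75
eef_pos: [480.0, -56.7, 167.3]
ee_rot: [0.001, 0.701, 0.714, 0.003]
force: [-0.4, -0.4, 0.0]
grip_width: 1.002
```

```bash
python3 plan.py '[[482.5,-64,100,0,30],[482.5,-64,65,0,15]]' 1
```

```text
{"dr":[0.01, -0.01, 0.04],"delta_pos":[-0.05, 0.014, 0.449],"hand":1},
{"dr":[0.01, 0.0, 0.03],"delta_pos":[-0.049, 0.014, 0.449],"hand":1},
{"dr":[0.01, -0.01, 0.04],"delta_pos":[-0.05, 0.016, 0.449],"hand":1},
{"dr":[0.0, 0.0, 0.0],"delta_pos":[0.0, 0.0, 0.233],"hand":1},
{"dr":[0.0, 0.0, 0.0],"delta_pos":[0.0, 0.0, 0.233],"hand":1},
{"dr":[0.0, 0.0, 0.0],"delta_pos":[0.001, 0.0, 0.234],"hand":1},
6
```

>>> servo_tool(
  motion=[
    {"dr": [0, 0, 0.05], "delta_pos": [-0.04, 0.01, 0.4], "hand": 1},
    {"dr": [0, 0, 0.05], "delta_pos": [-0.04, 0.01, 0.4], "hand": 1},
    {"dr": [0, 0, 0], "delta_pos": [-0.04, 0.01, 0.4], "hand": 1},
    {"dr": [0, 0, 0], "delta_pos": [0, 0, 0.3], "hand": 1},
    {"dr": [0, 0, 0], "delta_pos": [0, 0, 0.2], "hand": 1},
    {"dr": [0, 0, 0], "delta_pos": [0, 0, 0.1], "hand": 1},
    {"dr": [0, 0, 0], "delta_pos": [0, 0, 0], "hand": 1},
  ],
)

```text
time_s: 4.62
eef_pos: [483.7, -60.2, 77.7]
ee_rot: [0.004, 0.705, 0.709, 0.004]
force: [0.5, 0.3, 0.5]
grip_width: 1.003
```

```bash
python3 plan.py '[[482.5,-64,65,0,20]]' 1
```

```text
{"dr":[0.06, 0.0, 0.04],"delta_pos":[-0.075, -0.026, 0.254],"hand":1},
1
```

>>> servo_tool(
  motion=[
    {"dr": [0.05, 0, 0.05], "delta_pos": [-0.05, -0.02, 0.15], "hand": 1},
    {"dr": [0, 0, 0], "delta_pos": [-0.03, 0, 0.1], "hand": 1},
    {"dr": [0, 0, 0], "delta_pos": [0, 0, 0], "hand": 0},
    {"dr": [0, 0, 0], "delta_pos": [0, 0, 0], "hand": 0},
    {"dr": [0, 0, 0], "delta_pos": [0, 0, 0], "hand": 0},
    {"dr": [0, 0, 0], "delta_pos": [0, 0, 0], "hand": 0},
    {"dr": [0, 0, 0], "delta_pos": [0, 0, 0], "hand": 0},
    {"dr": [0, 0, 0], "delta_pos": [0, 0, 0], "hand": 0},
  ],
  squeeze=25,
)

```text
time_s: 5.62
eef_pos: [483.4, -64.8, 65.8]
ee_rot: [0.001, 0.708, 0.706, 0.001]
force: [-0.8, 0.4, 0.5]
grip_width: 0.666
```

>>> servo_tool(
  motion=[
    {"dr": [0, 0, 0], "delta_pos": [0, 0, -0.1], "hand": 0},
    {"dr": [0, 0, 0], "delta_pos": [0, 0, -0.2], "hand": 0},
    {"dr": [0, 0, 0], "delta_pos": [0, 0, -0.4], "hand": 0},
    {"dr": [0, 0, 0], "delta_pos": [0, 0, -0.6], "hand": 0},
    {"dr": [0, 0, 0], "delta_pos": [0, 0, -0.6], "hand": 0},
    {"dr": [0, 0, 0], "delta_pos": [0, 0, -0.5], "hand": 0},
    {"dr": [0, 0, 0], "delta_pos": [0, 0, -0.2], "hand": 0},
  ],
)

```text
time_s: 6.5
eef_pos: [482.6, -64.7, 203.1]
ee_rot: [0.002, 0.708, 0.706, 0.002]
force: [-0.2, -0.3, -0.8]
grip_width: 0.667
```

```bash
python3 plan.py '[[534,410,190,0,40]]' 0;python3 look.py w2 cup_a
```

```text
{"dr":[0.0, 0.0, 0.0],"delta_pos":[0.791, 0.083, 0.022],"hand":0},
{"dr":[0.0, 0.0, 0.0],"delta_pos":[0.791, 0.083, 0.022],"hand":0},
{"dr":[0.0, 0.0, 0.0],"delta_pos":[0.791, 0.083, 0.022],"hand":0},
{"dr":[0.0, 0.0, 0.0],"delta_pos":[0.791, 0.083, 0.022],"hand":0},
{"dr":[0.0, 0.0, 0.0],"delta_pos":[0.792, 0.084, 0.022],"hand":0},
{"dr":[0.0, 0.0, 0.0],"delta_pos":[0.791, 0.083, 0.022],"hand":0},
{"dr":[0.0, 0.0, 0.0],"delta_pos":[0.792, 0.084, 0.022],"hand":0},
{"dr":[0.01, 0.0, 0.0],"delta_pos":[0.791, 0.083, 0.022],"hand":0},
{"dr":[0.0, 0.0, 0.0],"delta_pos":[0.792, 0.084, 0.022],"hand":0},
{"dr":[0.01, 0.0, -0.01],"delta_pos":[0.791, 0.083, 0.021],"hand":0},
{"dr":[0.0, 0.0, 0.0],"delta_pos":[0.791, 0.085, 0.021],"hand":0},
{"dr":[0.01, 0.0, -0.01],"delta_pos":[0.792, 0.085, 0.022],"hand":0},
12
6.5 [482.6 -64.7 203.1] [0.  0.7 0.7 0. ] [-0.4  0.2  1.6  0.   1.3 -0.4]
cup_a 0.97 [361. 357. 397. 384.] n 744 z [ 1.7 45.5] mid [ 606.1 -261.5] [ 46.1 451.3] 29.8 col [147.5 124.    0. ]
cup_a 0.87 [346. 246. 401. 284.] n 1594 z [ 65.6 105.6] mid [ 584.7 -127.4] [ 48.1 190.4] 45.9 col [139. 159. 143.]
cup_a 0.82 [199. 196. 301. 296.] n 8002 z [202.8 242.8] mid [483.8 -63.5] [59.4 57.1] 89.6 col [110. 125. 111.]
cup_a 0.79 [375.  33. 448. 103.] n 3962 z [ 64.7 105.6] mid [638.6  49.3] [58.6 58.7] 41.8 col [153. 174. 156.]
cup_a 0.77 [129. 263. 161. 283.] n 411 z [ 5.8 45.5] mid [ 381.3 -150.1] [229.9  23.2] 53.0 col [157. 134.   1.]
```

View pics/w2.png

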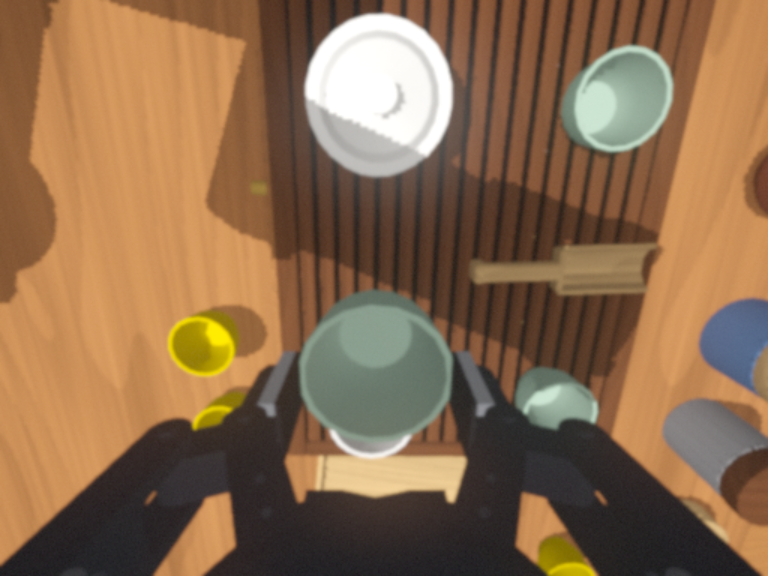

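>>> servo_tool(
  motion=[
    {"dr": [0, 0, 0], "delta_pos": [0.5, 0.05, 0], "hand": 0},
    {"dr": [0, 0, 0], "delta_pos": [0.8, 0.09, 0], "hand": 0},
    {"dr": [0, 0, 0], "delta_pos": [0.9, 0.09, 0], "hand": 0},
    {"dr": [0, 0, 0], "delta_pos": [0.9, 0.09, 0], "hand": 0},
    {"dr": [0, 0, 0], "delta_pos": [0.9, 0.09, 0], "hand": 0},
    {"dr": [0, 0, 0], "delta_pos": [0.9, 0.09, 0], "hand": 0},
    {"dr": [0, 0, 0], "delta_pos": [0.9, 0.1, 0], "hand": 0},
    {"dr": [0, 0, 0], "delta_pos": [0.9, 0.1, 0], "hand": 0},
    {"dr": [0, 0, 0], "delta_pos": [0.8, 0.1, 0.1], "hand": 0},
    {"dr": [0, 0, 0], "delta_pos": [0.8, 0.1, 0.2], "hand": 0},
    {"dr": [0, 0, 0], "delta_pos": [0.6, 0.1, 0.3], "hand": 0},
    {"dr": [0, 0, 0], "delta_pos": [0.4, 0.05, 0.5], "hand": 0},
    {"dr": [0, 0, 0], "delta_pos": [0.2, 0, 0.6], "hand": 0},
    {"dr": [0, 0, 0], "delta_pos": [0, 0, 0.3], "hand": 0},
    {"dr": [0, 0, 0], "delta_pos": [0, 0, 0], "hand": 0},
  ],
)

```text
time_s: 8.48
eef_pos: [530.3, 423.2, 78.8]
ee_rot: [-0.005, 0.709, 0.705, -0.011]
force: [-0.1, 0.5, -0.1]
grip_width: 0.665
```

```bash
python3 plan.py '[[534,410,40,0,15]]' 0;python3 look.py w3 cup_tray
```

```text
{"dr":[-0.04, 0.01, -0.01],"delta_pos":[-0.086, 0.031, 0.258],"hand":0},
{"dr":[-0.05, 0.02, -0.01],"delta_pos":[-0.087, 0.03, 0.259],"hand":0},
{"dr":[-0.04, 0.01, -0.01],"delta_pos":[-0.087, 0.027, 0.258],"hand":0},
3
8.475 [530.3 423.2  78.8] [-0.   0.7  0.7 -0. ] [0.5 0.8 1.1 0.  1.3 0.5]
cup_tray 0.56 [172. 163. 346. 313.] n 9635 z [ 5.8 15.5] mid [537.2 371.4] [164.2 170.9] 21.9 col [162. 133.  92.]
```

View pics/w3.png

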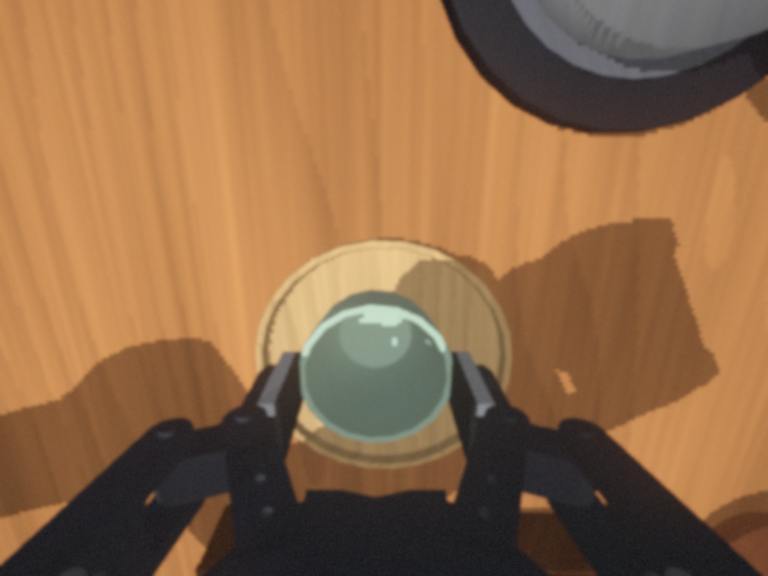

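>>> servo_tool(
  motion=[
    {"dr": [-0.06, 0.02, 0], "delta_pos": [-0.08, 0.05, 0.3], "hand": 0},
    {"dr": [-0.06, 0.02, 0], "delta_pos": [-0.08, 0.05, 0.3], "hand": 0},
    {"dr": [0, 0, 0], "delta_pos": [-0.05, 0.02, 0.3], "hand": 0},
    {"dr": [0, 0, 0], "delta_pos": [0, 0, 0.2], "hand": 0},
    {"dr": [0, 0, 0], "delta_pos": [0, 0, 0.05], "hand": 0},
    {"dr": [0, 0, 0], "delta_pos": [0, 0, 0], "hand": 0},
  ],
)

```text
time_s: 9.32
eef_pos: [540.3, 412.9, 27.7]
ee_rot: [0.002, 0.71, 0.705, 0.006]
force: [1.2, 0.5, -0.3]
grip_width: 0.667
```

```bash
python3 plan.py '[[536,412,13,0,15]]' 0
```

```text
{"dr":[0.03, -0.02, -0.02],"delta_pos":[-0.011, -0.045, 0.147],"hand":0},
{"dr":[0.03, -0.01, -0.02],"delta_pos":[-0.01, -0.044, 0.146],"hand":0},
2
```

>>> servo_tool(
  motion=[
    {"dr": [0.03, -0.02, 0], "delta_pos": [-0.02, -0.06, 0.12], "hand": 0},
    {"dr": [0.02, 0, 0], "delta_pos": [0, -0.02, 0.08], "hand": 0},
    {"dr": [0, 0, 0], "delta_pos": [0, 0, 0.05], "hand": 0},
    {"dr": [0, 0, 0], "delta_pos": [0, 0, 0], "hand": 0},
  ],
)

```text
time_s: 9.82
eef_pos: [536.3, 412.3, 15.0]
ee_rot: [-0.0, 0.71, 0.705, 0.002]
force: [-0.4, 0.6, -0.6]
grip_width: 0.665
```

>>> servo_tool(
  motion=[
    {"dr": [0, 0, 0], "delta_pos": [0, 0, 0.04], "hand": 0},
    {"dr": [0, 0, 0], "delta_pos": [0, 0, 0.02], "hand": 0},
    {"dr": [0, 0, 0], "delta_pos": [0, 0, 0], "hand": 0},
  ],
)

```text
time_s: 10.2
eef_pos: [536.5, 412.4, 12.0]
ee_rot: [-0.0, 0.71, 0.705, 0.002]
force: [0.4, 0.3, -1.4]
grip_width: 0.666
```

>>> servo_tool(
  motion=[
    {"dr": [0, 0, 0], "delta_pos": [0, 0, 0.02], "hand": 0},
    {"dr": [0, 0, 0], "delta_pos": [0, 0, 0], "hand": 0},
  ],
)

```text
time_s: 10.45
eef_pos: [536.6, 412.7, 11.9]
ee_rot: [-0.0, 0.709, 0.705, 0.002]
force: [0.4, 0.5, -1.2]
grip_width: 0.665
```

>>> servo_tool(
  motion=[
    {"dr": [0, 0, 0], "delta_pos": [0, 0, 0.04], "hand": 0},
    {"dr": [0, 0, 0], "delta_pos": [0, 0, 0], "hand": 0},
  ],
)

```text
time_s: 10.7
eef_pos: [537.0, 413.0, 12.0]
ee_rot: [-0.0, 0.709, 0.705, 0.003]
force: [-0.3, 0.7, -0.7]
grip_width: 0.669
```

>>> servo_tool(
  motion=[
    {"dr": [0, 0, 0], "delta_pos": [0, 0, 0], "hand": 0.75},
    {"dr": [0, 0, 0], "delta_pos": [0, 0, 0], "hand": 0.85},
    {"dr": [0, 0, 0], "delta_pos": [0, 0, 0], "hand": 1},
    {"dr": [0, 0, 0], "delta_pos": [0, 0, 0], "hand": 1},
    {"dr": [0, 0, 0], "delta_pos": [0, 0, -0.3], "hand": 1},
    {"dr": [0, 0, 0], "delta_pos": [0, 0, -0.6], "hand": 1},
    {"dr": [0, 0, 0], "delta_pos": [0, 0, -0.8], "hand": 1},
    {"dr": [0, 0, 0], "delta_pos": [0, 0, -0.8], "hand": 1},
    {"dr": [0, 0, 0], "delta_pos": [0, 0, -0.6], "hand": 1},
    {"dr": [0, 0, 0], "delta_pos": [0, 0, -0.3], "hand": 1},
    {"dr": [0, 0, 0], "delta_pos": [0, 0, -0.1], "hand": 1},
  ],
)

```text
time_s: 12.08
eef_pos: [536.1, 412.1, 197.0]
ee_rot: [0.0, 0.709, 0.705, 0.004]
force: [0.6, -0.5, -0.5]
grip_width: 0.997
```

```bash
python3 plan.py '[[638,49,190,0,40]]' 0;python3 look.py w4 cup_tray cup_a
```

```text
{"dr":[0.0, 0.0, 0.0],"delta_pos":[-0.725, 0.209, 0.011],"hand":0},
{"dr":[0.0, 0.0, 0.0],"delta_pos":[-0.725, 0.209, 0.011],"hand":0},
{"dr":[0.0, 0.0, 0.0],"delta_pos":[-0.725, 0.208, 0.012],"hand":0},
{"dr":[0.01, 0.0, -0.01],"delta_pos":[-0.725, 0.209, 0.011],"hand":0},
{"dr":[0.0, -0.01, 0.0],"delta_pos":[-0.725, 0.207, 0.011],"hand":0},
{"dr":[0.01, 0.0, -0.01],"delta_pos":[-0.725, 0.207, 0.012],"hand":0},
{"dr":[0.0, -0.01, 0.0],"delta_pos":[-0.725, 0.206, 0.012],"hand":0},
{"dr":[0.01, 0.0, -0.01],"delta_pos":[-0.726, 0.206, 0.014],"hand":0},
{"dr":[0.0, -0.01, 0.0],"delta_pos":[-0.726, 0.205, 0.013],"hand":0},
{"dr":[0.01, 0.0, -0.01],"delta_pos":[-0.725, 0.205, 0.014],"hand":0},
10
12.075 [536.1 412.1 197. ] [0.  0.7 0.7 0. ] [0.5 0.7 1.  0.  1.5 0.5]
cup_tray 0.94 [189. 136. 311. 249.] n 8782 z [ 5.7 15.3] mid [534.9 370.6] [167.5 167.7] 28.5 col [223. 190. 137.]
cup_a 0.9 [228. 149. 274. 196.] n 1710 z [10.9 51.5] mid [538.9 414.4] [56.8 57.7] 35.6 col [165. 181. 162.]
```

View pics/w4.png

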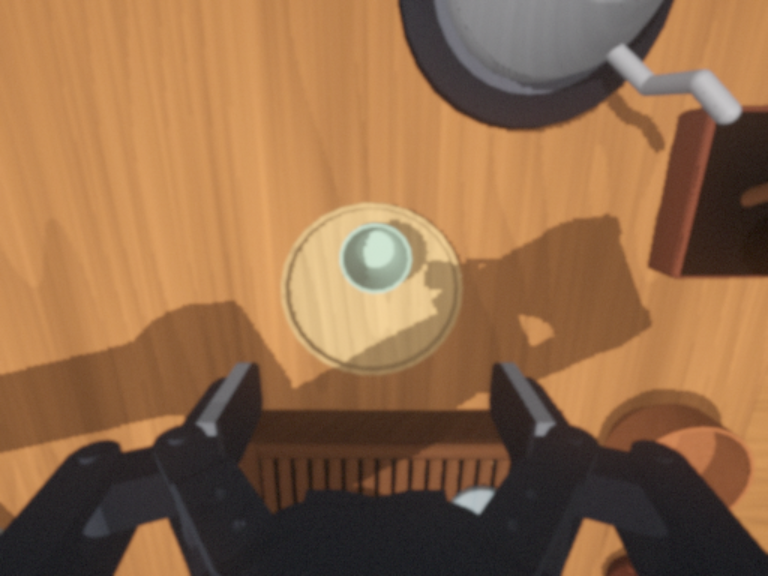

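>>> servo_tool(
  motion=[
    {"dr": [0, 0, 0], "delta_pos": [-0.5, 0.14, 0], "hand": 1},
    {"dr": [0, 0, 0], "delta_pos": [-0.8, 0.23, 0], "hand": 1},
    {"dr": [0, 0, 0], "delta_pos": [-0.9, 0.26, 0], "hand": 1},
    {"dr": [0, 0, 0], "delta_pos": [-0.9, 0.26, 0], "hand": 1},
    {"dr": [0, 0, 0], "delta_pos": [-0.9, 0.26, 0], "hand": 1},
    {"dr": [0, 0, 0], "delta_pos": [-0.9, 0.26, 0], "hand": 1},
    {"dr": [0, 0, 0], "delta_pos": [-0.8, 0.23, 0], "hand": 1},
    {"dr": [0, 0, 0], "delta_pos": [-0.6, 0.17, 0], "hand": 1},
    {"dr": [0, 0, 0], "delta_pos": [-0.4, 0.1, 0.1], "hand": 1},
    {"dr": [0, 0, 0], "delta_pos": [-0.2, 0.05, 0.3], "hand": 1},
    {"dr": [0, 0, 0], "delta_pos": [-0.1, 0, 0.4], "hand": 1},
    {"dr": [0, 0, 0], "delta_pos": [0, 0, 0.3], "hand": 1},
    {"dr": [0, 0, 0], "delta_pos": [0, 0, 0], "hand": 1},
  ],
)

```text
time_s: 13.85
eef_pos: [627.2, 52.1, 118.9]
ee_rot: [-0.009, 0.708, 0.706, -0.007]
force: [0.6, 0.4, 0.6]
grip_width: 1.0
```

```bash
python3 plan.py '[[638.5,49,80,0,25],[638.5,49,65,0]]' 1
```

```text
{"dr":[-0.06, -0.01, -0.01],"delta_pos":[-0.032, 0.122, 0.386],"hand":1},
{"dr":[-0.07, 0.0, -0.01],"delta_pos":[-0.031, 0.118, 0.388],"hand":1},
{"dr":[0.0, 0.0, 0.0],"delta_pos":[0.0, 0.0, 0.3],"hand":1},
3
```

>>> servo_tool(
  motion=[
    {"dr": [-0.06, 0, 0], "delta_pos": [-0.03, 0.15, 0.05], "hand": 1},
    {"dr": [-0.06, 0, 0], "delta_pos": [-0.03, 0.08, 0.1], "hand": 1},
    {"dr": [0, 0, 0], "delta_pos": [0, 0, 0.2], "hand": 1},
    {"dr": [0, 0, 0], "delta_pos": [0, 0, 0.2], "hand": 1},
    {"dr": [0, 0, 0], "delta_pos": [0, 0, 0.1], "hand": 1},
    {"dr": [0, 0, 0], "delta_pos": [0, 0, 0], "hand": 1},
  ],
)

```text
time_s: 14.6
eef_pos: [639.9, 50.0, 84.9]
ee_rot: [-0.0, 0.708, 0.707, 0.001]
force: [-0.0, -0.2, 0.4]
grip_width: 1.006
```

```bash
python3 plan.py '[[638.5,49,65,0]]' 1
```

```text
{"dr":[0.01, -0.01, -0.01],"delta_pos":[-0.021, -0.029, 0.399],"hand":1},
1
```

>>> servo_tool(
  motion=[
    {"dr": [0, 0, 0], "delta_pos": [-0.02, -0.02, 0.2], "hand": 1},
    {"dr": [0, 0, 0], "delta_pos": [0, 0, 0.15], "hand": 1},
    {"dr": [0, 0, 0], "delta_pos": [0, 0, 0.05], "hand": 1},
    {"dr": [0, 0, 0], "delta_pos": [0, 0, 0], "hand": 0},
    {"dr": [0, 0, 0], "delta_pos": [0, 0, 0], "hand": 0},
    {"dr": [0, 0, 0], "delta_pos": [0, 0, 0], "hand": 0},
    {"dr": [0, 0, 0], "delta_pos": [0, 0, 0], "hand": 0},
    {"dr": [0, 0, 0], "delta_pos": [0, 0, 0], "hand": 0},
    {"dr": [0, 0, 0], "delta_pos": [0, 0, 0], "hand": 0},
  ],
)

```text
time_s: 15.72
eef_pos: [639.3, 48.9, 64.6]
ee_rot: [0.001, 0.708, 0.707, 0.002]
force: [-0.5, 0.0, -1.1]
grip_width: 0.685
```

>>> servo_tool(
  motion=[
    {"dr": [0, 0, 0], "delta_pos": [0, 0, 0], "hand": 0},
    {"dr": [0, 0, 0], "delta_pos": [0, 0, -0.1], "hand": 0},
    {"dr": [0, 0, 0], "delta_pos": [0, 0, -0.2], "hand": 0},
    {"dr": [0, 0, 0], "delta_pos": [0, 0, -0.4], "hand": 0},
    {"dr": [0, 0, 0], "delta_pos": [0, 0, -0.6], "hand": 0},
    {"dr": [0, 0, 0], "delta_pos": [0, 0, -0.6], "hand": 0},
    {"dr": [0, 0, 0], "delta_pos": [0, 0, -0.5], "hand": 0},
    {"dr": [0, 0, 0], "delta_pos": [0, 0, -0.2], "hand": 0},
  ],
)

```text
time_s: 16.73
eef_pos: [638.7, 48.7, 202.2]
ee_rot: [0.001, 0.708, 0.707, 0.002]
force: [-0.9, 0.2, -1.1]
grip_width: 0.682
```

```bash
python3 plan.py '[[632,68,205,8],[580,325,205,52,34],[573,345,190,60,15]]' 0
```

```text
{"dr":[0.03, -0.01, -0.81],"delta_pos":[0.386, -0.135, -0.057],"hand":0},
{"dr":[0.0, 0.0, -0.55],"delta_pos":[0.654, -0.039, 0.0],"hand":0},
{"dr":[0.0, 0.0, -0.55],"delta_pos":[0.655, 0.024, 0.0],"hand":0},
{"dr":[0.0, 0.0, -0.55],"delta_pos":[0.65, 0.086, 0.0],"hand":0},
{"dr":[0.0, 0.0, -0.55],"delta_pos":[0.639, 0.148, 0.0],"hand":0},
{"dr":[0.0, 0.0, -0.55],"delta_pos":[0.621, 0.209, 0.0],"hand":0},
{"dr":[0.0, 0.0, -0.55],"delta_pos":[0.599, 0.267, -0.001],"hand":0},
{"dr":[0.0, 0.0, -0.55],"delta_pos":[0.57, 0.323, 0.0],"hand":0},
{"dr":[0.0, 0.0, -0.55],"delta_pos":[0.537, 0.377, -0.001],"hand":0},
{"dr":[0.0, 0.0, -0.4],"delta_pos":[0.178, 0.114, 0.15],"hand":0},
{"dr":[0.0, 0.0, -0.4],"delta_pos":[0.17, 0.127, 0.15],"hand":0},
11
```

>>> servo_tool(
  motion=[
    {"dr": [0, 0, -0.8], "delta_pos": [0.39, -0.13, -0.05], "hand": 0},
    {"dr": [0, 0, -0.55], "delta_pos": [0.65, -0.04, 0], "hand": 0},
    {"dr": [0, 0, -0.55], "delta_pos": [0.65, 0.02, 0], "hand": 0},
    {"dr": [0, 0, -0.55], "delta_pos": [0.65, 0.09, 0], "hand": 0},
    {"dr": [0, 0, -0.55], "delta_pos": [0.64, 0.15, 0], "hand": 0},
    {"dr": [0, 0, -0.55], "delta_pos": [0.62, 0.21, 0], "hand": 0},
    {"dr": [0, 0, -0.55], "delta_pos": [0.6, 0.27, 0], "hand": 0},
    {"dr": [0, 0, -0.55], "delta_pos": [0.57, 0.32, 0], "hand": 0},
    {"dr": [0, 0, -0.55], "delta_pos": [0.54, 0.38, 0], "hand": 0},
    {"dr": [0, 0, -0.4], "delta_pos": [0.18, 0.11, 0.2], "hand": 0},
    {"dr": [0, 0, -0.4], "delta_pos": [0.15, 0.12, 0.3], "hand": 0},
    {"dr": [0, 0, 0], "delta_pos": [0, 0, 0.3], "hand": 0},
    {"dr": [0, 0, 0], "delta_pos": [0, 0, 0.1], "hand": 0},
  ],
)

```text
time_s: 18.35
eef_pos: [565.7, 351.7, 154.5]
ee_rot: [-0.001, 0.244, 0.97, -0.001]
force: [0.3, -1.3, -1.0]
grip_width: 0.682
```

```bash
python3 look.py w5 cup_a; python3 plan.py '[[572,348,100,60,20],[572,348,60,60,20],[572,348,30,60,15]]' 0
```

```text
18.35 [565.7 351.7 154.5] [-0.   0.2  1.  -0. ] [ 0.4  0.7  1.1  0.   1.4 -0.7]
cup_a 0.64 [199. 195. 303. 300.] n 7992 z [155.4 195.4] mid [566.5 352.5] [58.1 58.8] 80.2 col [132. 144. 126.]
{"dr":[0.0, 0.0, 0.06],"delta_pos":[-0.047, -0.002, 0.369],"hand":0},
{"dr":[0.0, 0.0, 0.06],"delta_pos":[-0.048, -0.002, 0.368],"hand":0},
{"dr":[0.0, -0.01, 0.05],"delta_pos":[-0.047, -0.002, 0.369],"hand":0},
{"dr":[0.0, 0.0, 0.0],"delta_pos":[0.0, 0.001, 0.4],"hand":0},
{"dr":[0.0, 0.0, 0.0],"delta_pos":[0.001, 0.0, 0.4],"hand":0},
{"dr":[0.0, 0.0, 0.0],"delta_pos":[0.0, 0.0, 0.3],"hand":0},
{"dr":[0.0, 0.0, 0.0],"delta_pos":[0.0, 0.0, 0.3],"hand":0},
7
```

View pics/w5.png

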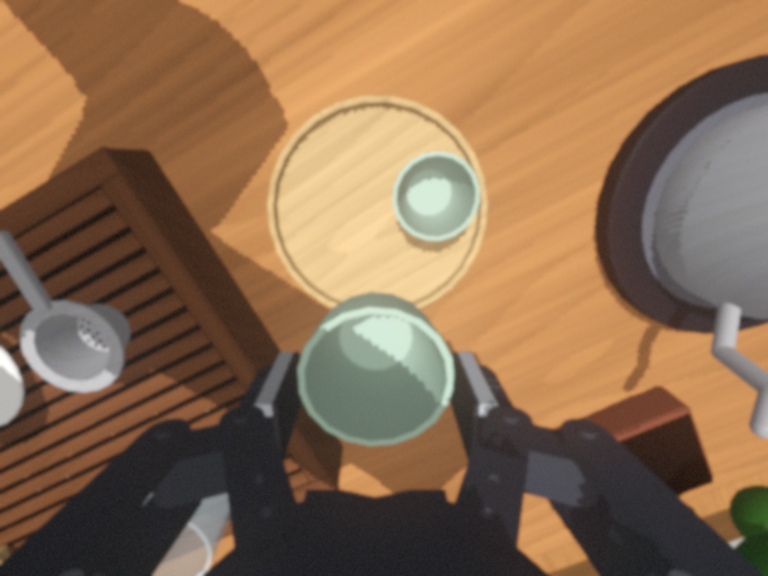

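>>> servo_tool(
  motion=[
    {"dr": [0, 0, 0.06], "delta_pos": [-0.05, 0, 0.37], "hand": 0},
    {"dr": [0, 0, 0.06], "delta_pos": [-0.05, 0, 0.4], "hand": 0},
    {"dr": [0, 0, 0.05], "delta_pos": [-0.04, 0, 0.4], "hand": 0},
    {"dr": [0, 0, 0], "delta_pos": [0, 0, 0.4], "hand": 0},
    {"dr": [0, 0, 0], "delta_pos": [0, 0, 0.4], "hand": 0},
    {"dr": [0, 0, 0], "delta_pos": [0, 0, 0.3], "hand": 0},
    {"dr": [0, 0, 0], "delta_pos": [0, 0, 0.2], "hand": 0},
    {"dr": [0, 0, 0], "delta_pos": [0, 0, 0.05], "hand": 0},
    {"dr": [0, 0, 0], "delta_pos": [0, 0, 0], "hand": 0},
  ],
)

```text
time_s: 19.58
eef_pos: [574.1, 345.5, 22.0]
ee_rot: [0.0, 0.263, 0.965, 0.0]
force: [-1.0, -0.8, -0.4]
grip_width: 0.683
```

```bash
python3 plan.py '[[572,348,14,60,10]]' 0
```

```text
{"dr":[0.0, 0.0, -0.05],"delta_pos":[0.061, 0.021, 0.159],"hand":0},
1
```

>>> servo_tool(
  motion=[
    {"dr": [0, 0, 0], "delta_pos": [0.05, 0.02, 0.1], "hand": 0},
    {"dr": [0, 0, 0], "delta_pos": [0.02, 0, 0.06], "hand": 0},
    {"dr": [0, 0, 0], "delta_pos": [0, 0, 0.04], "hand": 0},
    {"dr": [0, 0, 0], "delta_pos": [0, 0, 0.03], "hand": 0},
    {"dr": [0, 0, 0], "delta_pos": [0, 0, 0], "hand": 0},
  ],
)

```text
time_s: 20.2
eef_pos: [572.0, 348.8, 11.1]
ee_rot: [0.001, 0.263, 0.965, 0.001]
force: [-0.0, 0.3, 0.1]
grip_width: 0.681
```

>>> servo_tool(
  motion=[
    {"dr": [0, 0, 0], "delta_pos": [0, 0, 0.03], "hand": 0},
    {"dr": [0, 0, 0], "delta_pos": [0, 0, 0], "hand": 0},
  ],
)

```text
time_s: 20.45
eef_pos: [572.6, 348.8, 10.7]
ee_rot: [0.002, 0.263, 0.965, 0.001]
force: [0.8, -0.3, -1.3]
grip_width: 0.685
```

>>> servo_tool(
  motion=[
    {"dr": [0, 0, 0], "delta_pos": [0, 0, 0.03], "hand": 0},
    {"dr": [0, 0, 0], "delta_pos": [0, 0, 0], "hand": 0.75},
    {"dr": [0, 0, 0], "delta_pos": [0, 0, 0], "hand": 0.85},
    {"dr": [0, 0, 0], "delta_pos": [0, 0, 0], "hand": 1},
    {"dr": [0, 0, 0], "delta_pos": [0, 0, 0], "hand": 1},
    {"dr": [0, 0, 0], "delta_pos": [0, 0, -0.3], "hand": 1},
    {"dr": [0, 0, 0], "delta_pos": [0, 0, -0.6], "hand": 1},
    {"dr": [0, 0, 0], "delta_pos": [0, 0, -0.8], "hand": 1},
    {"dr": [0, 0, 0], "delta_pos": [0, 0, -0.8], "hand": 1},
    {"dr": [0, 0, 0], "delta_pos": [0, 0, -0.6], "hand": 1},
    {"dr": [0, 0, 0], "delta_pos": [0, 0, -0.4], "hand": 1},
    {"dr": [0, 0, 0], "delta_pos": [0, 0, -0.2], "hand": 1},
  ],
)

```text
time_s: 21.95
eef_pos: [571.8, 348.5, 207.2]
ee_rot: [0.004, 0.263, 0.965, 0.003]
force: [-0.3, -0.8, -1.3]
grip_width: 0.991
```

```bash
python3 look.py w6 cup_tray cup_a;python3 plan.py '[[578,310,210,52,25],[630,-140,210,-2],[634,-182,185,0,15]]' 1
```

```text
21.95 [571.8 348.5 207.2] [0.  0.3 1.  0. ] [ 0.4  0.6  1.  -0.   1.5 -0.7]
cup_tray 0.81 [184.  64. 314. 193.] n 9293 z [ 5.4 15.5] mid [533.1 371.8] [169.9 167.5] 61.0 col [243. 210. 155.]
cup_a 0.79 [258.  96. 306. 143.] n 2008 z [10.6 51.5] mid [538.1 414.2] [58.8 58.1] 17.1 col [184. 200. 180.]
cup_a 0.79 [225. 148. 276. 192.] n 1639 z [11.1 51.6] mid [573.6 348.9] [57.1 58.4] 87.6 col [183. 200. 180.]
{"dr":[0.02, 0.01, 0.38],"delta_pos":[-0.251, -0.298, -0.049],"hand":1},
{"dr":[0.01, 0.02, 0.37],"delta_pos":[-0.27, -0.281, -0.049],"hand":1},
{"dr":[0.0, 0.0, 0.49],"delta_pos":[-0.578, -0.587, -0.001],"hand":1},
{"dr":[0.0, 0.0, 0.49],"delta_pos":[-0.626, -0.535, -0.001],"hand":1},
{"dr":[0.0, 0.0, 0.49],"delta_pos":[-0.67, -0.48, -0.001],"hand":1},
{"dr":[0.0, 0.0, 0.49],"delta_pos":[-0.708, -0.421, -0.001],"hand":1},
{"dr":[0.0, 0.0, 0.49],"delta_pos":[-0.741, -0.358, 0.0],"hand":1},
{"dr":[0.0, 0.0, 0.49],"delta_pos":[-0.769, -0.294, -0.001],"hand":1},
{"dr":[0.0, 0.0, 0.49],"delta_pos":[-0.792, -0.227, 0.0],"hand":1},
{"dr":[0.0, 0.0, 0.49],"delta_pos":[-0.808, -0.159, -0.001],"hand":1},
{"dr":[0.0, 0.0, 0.49],"delta_pos":[-0.819, -0.089, 0.0],"hand":1},
{"dr":[0.0, 0.0, 0.5],"delta_pos":[-0.823, -0.019, -0.001],"hand":1},
{"dr":[0.0, 0.0, 0.49],"delta_pos":[-0.822, 0.054, 0.0],"hand":1},
{"dr":[0.0, 0.0, -0.05],"delta_pos":[-0.209, 0.027, 0.125],"hand":1},
{"dr":[0.0, 0.0, -0.05],"delta_pos":[-0.21, 0.026, 0.125],"hand":1},
{"dr":[0.0, 0.0, -0.05],"delta_pos":[-0.21, 0.024, 0.124],"hand":1},
{"dr":[0.0, 0.0, -0.05],"delta_pos":[-0.21, 0.021, 0.125],"hand":1},
17
```

>>> servo_tool(
  motion=[
    {"dr": [0, 0, 0.4], "delta_pos": [-0.25, -0.3, -0.05], "hand": 1},
    {"dr": [0, 0, 0.4], "delta_pos": [-0.27, -0.28, -0.05], "hand": 1},
    {"dr": [0, 0, 0.48], "delta_pos": [-0.58, -0.59, 0], "hand": 1},
    {"dr": [0, 0, 0.48], "delta_pos": [-0.63, -0.54, 0], "hand": 1},
    {"dr": [0, 0, 0.48], "delta_pos": [-0.67, -0.48, 0], "hand": 1},
    {"dr": [0, 0, 0.48], "delta_pos": [-0.71, -0.42, 0], "hand": 1},
    {"dr": [0, 0, 0.48], "delta_pos": [-0.74, -0.36, 0], "hand": 1},
    {"dr": [0, 0, 0.48], "delta_pos": [-0.77, -0.29, 0], "hand": 1},
    {"dr": [0, 0, 0.48], "delta_pos": [-0.79, -0.23, 0], "hand": 1},
    {"dr": [0, 0, 0.48], "delta_pos": [-0.81, -0.16, 0], "hand": 1},
    {"dr": [0, 0, 0.48], "delta_pos": [-0.82, -0.09, 0], "hand": 1},
    {"dr": [0, 0, 0.48], "delta_pos": [-0.82, -0.02, 0], "hand": 1},
    {"dr": [0, 0, 0.4], "delta_pos": [-0.75, 0.05, 0], "hand": 1},
    {"dr": [0, 0, 0], "delta_pos": [-0.2, 0.02, 0.12], "hand": 1},
    {"dr": [0, 0, 0], "delta_pos": [-0.15, 0.02, 0.12], "hand": 1},
    {"dr": [0, 0, 0], "delta_pos": [-0.1, 0.02, 0.12], "hand": 1},
    {"dr": [0, 0, 0], "delta_pos": [0, 0, 0.05], "hand": 1},
  ],
)

```text
time_s: 24.22
eef_pos: [617.3, -173.5, 167.0]
ee_rot: [-0.011, 0.72, 0.693, -0.007]
force: [-0.1, 0.1, 0.1]
grip_width: 1.002
```

```bash
python3 look.py w7 cup_a scoop stand tool_tray;python3 plan.py '[[634,-182,110,0,20]]' 1
```

```text
24.225 [ 617.3 -173.5  167. ] [-0.   0.7  0.7 -0. ] [-0.5  0.6  1.1 -0.   1.4 -0.4]
cup_a 0.84 [  4. 210.  68. 258.] n 2262 z [ 1.5 45.2] mid [ 334.2 -242.3] [59.1 58.2] 69.1 col [165. 142.   0.]
cup_a 0.66 [310. 328. 326. 341.] n 168 z [ 2.5 31.8] mid [ 705.8 -425.4] [13.3  2.2] 9.5 col [144. 120.  16.]
cup_a 0.65 [  0. 141.  45. 189.] n 1763 z [ 5.6 45. ] mid [ 337.4 -153.7] [58.4 33.1] 69.0 col [162. 138.   0.]
scoop 0.7 [187.  45. 338.  99.] n 5041 z [63.9 81.6] mid [630.9 -68.7] [139.3  39.5] 1.4 col [195. 163. 114.]
stand 0.64 [ 68. 163. 158. 244.] n 5143 z [ 66.5 116.3] mid [ 481.7 -178.9] [66.3 66. ] 75.3 col [162. 159. 156.]
tool_tray 0.72 [120. 256. 269. 330.] n 7234 z [ 4.7 16.5] mid [ 527.1 -289. ] [264.2 212. ] 85.9 col [244. 210. 155.]
tool_tray 0.65 [ 68. 164. 155. 243.] n 5057 z [ 67.8 116.3] mid [ 482.  -178.8] [66.3 65.3] 69.1 col [162. 159. 156.]
{"dr":[-0.04, -0.01, -0.06],"delta_pos":[-0.039, 0.091, 0.288],"hand":1},
{"dr":[-0.03, -0.01, -0.05],"delta_pos":[-0.04, 0.089, 0.289],"hand":1},
{"dr":[-0.04, 0.0, -0.06],"delta_pos":[-0.04, 0.086, 0.29],"hand":1},
{"dr":[-0.03, -0.01, -0.05],"delta_pos":[-0.041, 0.084, 0.291],"hand":1},
4
```

View pics/w7.png

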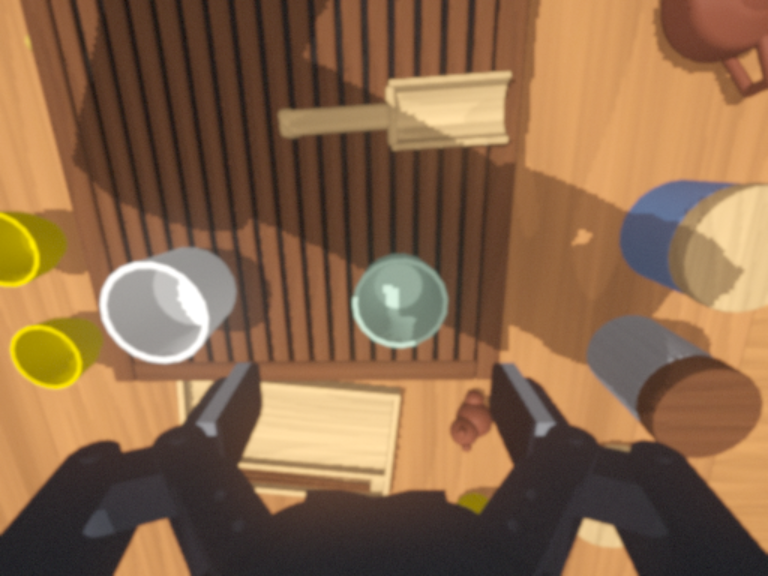

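Run:
```python
from h import *
z=np.load("w7.npz");c=dict(camera_matrix=z["K"],T=z["T"]);X=cloud(z["d"],c)
Q=X[165:235,230:302].reshape(-1,3);R=Q[Q[:,2]>102]
print(cv2.minAreaRect(R[:,:2].astype(np.float32)))
```

```text
((621.7501831054688, -156.8388214111328), (58.75685119628906, 110.78876495361328), 24.045507431030273)
```

Run:
```python
from h import *
z=np.load("w7.npz");c=dict(camera_matrix=z["K"],T=z["T"]);X=cloud(z["d"],c)
Q=X[165:232,230:302].reshape(-1,3);R=Q[(Q[:,2]>100)&(Q[:,2]<110)&(Q[:,0]>590)&(Q[:,1]>-230)&(Q[:,1]<-140)]
print(cv2.minAreaRect(R[:,:2].astype(np.float32)),R.min(0),R.max(0))
```

```text
((632.3084106445312, -180.50328063964844), (58.79389190673828, 58.41796875), 89.0138168334961) [ 603.04397702 -209.82788041  100.02857313] [ 661.54230813 -151.00484002  106.83624992]
```

>>> servo_tool(
  motion=[
    {"dr": [-0.06, 0, -0.1], "delta_pos": [-0.06, 0.12, 0.1], "hand": 1},
    {"dr": [-0.06, 0, -0.1], "delta_pos": [-0.05, 0.1, 0.3], "hand": 1},
    {"dr": [0, 0, 0], "delta_pos": [-0.03, 0.05, 0.4], "hand": 1},
    {"dr": [0, 0, 0], "delta_pos": [0, 0, 0.4], "hand": 1},
    {"dr": [0, 0, 0], "delta_pos": [0, 0, 0.2], "hand": 1},
    {"dr": [0, 0, 0], "delta_pos": [0, 0, 0.05], "hand": 1},
    {"dr": [0, 0, 0], "delta_pos": [0, 0, 0], "hand": 1},
  ],
)

```text
time_s: 25.35
eef_pos: [633.0, -181.6, 94.0]
ee_rot: [-0.001, 0.706, 0.708, 0.002]
force: [-0.6, -0.2, 0.9]
grip_width: 1.001
```

```bash
python3 plan.py '[[632.3,-180.5,65,0,20]]' 1
```

```text
{"dr":[0.0, -0.01, 0.0],"delta_pos":[0.01, -0.007, 0.29],"hand":1},
{"dr":[0.01, -0.01, 0.01],"delta_pos":[0.011, -0.007, 0.29],"hand":1},
2
```

>>> servo_tool(
  motion=[
    {"dr": [0, 0, 0], "delta_pos": [0.01, 0, 0.25], "hand": 1},
    {"dr": [0, 0, 0], "delta_pos": [0, 0, 0.2], "hand": 1},
    {"dr": [0, 0, 0], "delta_pos": [0, 0, 0.1], "hand": 1},
    {"dr": [0, 0, 0], "delta_pos": [0, 0, 0.02], "hand": 0},
    {"dr": [0, 0, 0], "delta_pos": [0, 0, 0], "hand": 0},
    {"dr": [0, 0, 0], "delta_pos": [0, 0, 0], "hand": 0},
    {"dr": [0, 0, 0], "delta_pos": [0, 0, 0], "hand": 0},
    {"dr": [0, 0, 0], "delta_pos": [0, 0, 0], "hand": 0},
    {"dr": [0, 0, 0], "delta_pos": [0, 0, 0], "hand": 0},
    {"dr": [0, 0, 0], "delta_pos": [0, 0, 0], "hand": 0},
  ],
)

```text
time_s: 26.6
eef_pos: [633.7, -181.2, 65.2]
ee_rot: [0.001, 0.706, 0.708, 0.002]
force: [-0.4, -0.7, -1.7]
grip_width: 0.68
```

>>> servo_tool(
  motion=[
    {"dr": [0, 0, 0], "delta_pos": [0, 0, -0.1], "hand": 0},
    {"dr": [0, 0, 0], "delta_pos": [0, 0, -0.2], "hand": 0},
    {"dr": [0, 0, 0], "delta_pos": [0, 0, -0.4], "hand": 0},
    {"dr": [0, 0, 0], "delta_pos": [0, 0, -0.6], "hand": 0},
    {"dr": [0, 0, 0], "delta_pos": [0, 0, -0.6], "hand": 0},
    {"dr": [0, 0, 0], "delta_pos": [0, 0, -0.5], "hand": 0},
    {"dr": [0, 0, 0], "delta_pos": [0, 0, -0.3], "hand": 0},
  ],
)

```text
time_s: 27.48
eef_pos: [632.9, -181.5, 207.7]
ee_rot: [0.001, 0.706, 0.708, 0.002]
force: [-0.6, -0.3, 0.2]
grip_width: 0.687
```

```bash
python3 plan.py '[[626,-150,208,-3,25],[505,315,205,-55,40],[499,340,190,-60,15]]' 0
```

```text
{"dr":[0.01, -0.01, 0.16],"delta_pos":[0.315, -0.068, -0.003],"hand":0},
{"dr":[0.02, 0.0, 0.15],"delta_pos":[0.312, -0.077, -0.003],"hand":0},
{"dr":[0.0, 0.0, 0.4],"delta_pos":[0.705, -0.223, 0.005],"hand":0},
{"dr":[0.0, 0.0, 0.4],"delta_pos":[0.687, -0.272, 0.005],"hand":0},
{"dr":[0.0, 0.0, 0.4],"delta_pos":[0.667, -0.319, 0.005],"hand":0},
{"dr":[0.0, 0.0, 0.4],"delta_pos":[0.643, -0.365, 0.005],"hand":0},
{"dr":[0.0, 0.0, 0.4],"delta_pos":[0.616, -0.409, 0.005],"hand":0},
{"dr":[0.0, 0.0, 0.4],"delta_pos":[0.586, -0.451, 0.005],"hand":0},
{"dr":[0.0, 0.0, 0.4],"delta_pos":[0.553, -0.49, 0.005],"hand":0},
{"dr":[0.0, 0.0, 0.4],"delta_pos":[0.517, -0.528, 0.004],"hand":0},
{"dr":[0.0, 0.0, 0.4],"delta_pos":[0.479, -0.563, 0.005],"hand":0},
{"dr":[0.0, 0.0, 0.4],"delta_pos":[0.439, -0.595, 0.004],"hand":0},
{"dr":[0.0, 0.0, 0.4],"delta_pos":[0.397, -0.624, 0.005],"hand":0},
{"dr":[0.0, 0.0, 0.4],"delta_pos":[0.352, -0.65, 0.004],"hand":0},
{"dr":[0.0, 0.0, 0.4],"delta_pos":[0.306, -0.673, 0.005],"hand":0},
{"dr":[0.0, 0.0, 0.25],"delta_pos":[0.094, -0.239, 0.15],"hand":0},
{"dr":[0.0, 0.0, 0.25],"delta_pos":[0.084, -0.243, 0.15],"hand":0},
17
```

>>> servo_tool(
  motion=[
    {"dr": [0, 0, 0.15], "delta_pos": [0.31, -0.07, 0], "hand": 0},
    {"dr": [0, 0, 0.15], "delta_pos": [0.31, -0.08, 0], "hand": 0},
    {"dr": [0, 0, 0.4], "delta_pos": [0.7, -0.22, 0], "hand": 0},
    {"dr": [0, 0, 0.4], "delta_pos": [0.69, -0.27, 0], "hand": 0},
    {"dr": [0, 0, 0.4], "delta_pos": [0.67, -0.32, 0], "hand": 0},
    {"dr": [0, 0, 0.4], "delta_pos": [0.64, -0.36, 0], "hand": 0},
    {"dr": [0, 0, 0.4], "delta_pos": [0.62, -0.41, 0], "hand": 0},
    {"dr": [0, 0, 0.4], "delta_pos": [0.59, -0.45, 0], "hand": 0},
    {"dr": [0, 0, 0.4], "delta_pos": [0.55, -0.49, 0], "hand": 0},
    {"dr": [0, 0, 0.4], "delta_pos": [0.52, -0.53, 0], "hand": 0},
    {"dr": [0, 0, 0.4], "delta_pos": [0.48, -0.56, 0], "hand": 0},
    {"dr": [0, 0, 0.4], "delta_pos": [0.44, -0.6, 0], "hand": 0},
    {"dr": [0, 0, 0.4], "delta_pos": [0.4, -0.62, 0], "hand": 0},
    {"dr": [0, 0, 0.4], "delta_pos": [0.35, -0.65, 0], "hand": 0},
    {"dr": [0, 0, 0.35], "delta_pos": [0.28, -0.6, 0], "hand": 0},
    {"dr": [0, 0, 0.2], "delta_pos": [0.09, -0.2, 0.15], "hand": 0},
    {"dr": [0, 0, 0.1], "delta_pos": [0.04, -0.1, 0.2], "hand": 0},
    {"dr": [0, 0, 0], "delta_pos": [0, 0, 0.2], "hand": 0},
    {"dr": [0, 0, 0], "delta_pos": [0, 0, 0.1], "hand": 0},
  ],
)

```text
time_s: 29.85
eef_pos: [504.8, 344.3, 176.0]
ee_rot: [0.0, 0.965, 0.264, 0.002]
force: [-0.2, 0.4, -1.6]
grip_width: 0.687
```

```bash
python3 look.py w8 cup_a;  python3 plan.py '[[499,348,110,-60,20],[499,348,40,-60,20]]' 0
```

```text
29.85 [504.8 344.3 176. ] [0.  1.  0.3 0. ] [ 0.4  0.5  1.3 -0.   1.4  1.4]
cup_a 0.89 [254.  95. 307. 153.] n 2382 z [10.9 51.6] mid [574.7 348.5] [58.1 58.4] 75.6 col [140. 149. 130.]
cup_a 0.85 [182.  96. 238. 151.] n 2477 z [ 7.9 51.6] mid [538.8 413.7] [57.8 57.9] 29.7 col [171. 189. 170.]
cup_a 0.78 [198. 193. 303. 296.] n 8113 z [176.3 216.3] mid [506.7 344.7] [59.1 58.5] 30.1 col [126. 141. 125.]
{"dr":[0.0, 0.0, 0.01],"delta_pos":[-0.016, -0.031, 0.331],"hand":0},
{"dr":[0.0, -0.01, 0.02],"delta_pos":[-0.017, -0.031, 0.331],"hand":0},
{"dr":[0.0, 0.0, 0.01],"delta_pos":[-0.016, -0.031, 0.331],"hand":0},
{"dr":[0.01, -0.01, 0.02],"delta_pos":[-0.016, -0.031, 0.33],"hand":0},
{"dr":[0.0, 0.0, 0.0],"delta_pos":[0.0, 0.0, 0.35],"hand":0},
{"dr":[0.0, 0.0, 0.0],"delta_pos":[0.0, 0.0, 0.35],"hand":0},
{"dr":[0.0, 0.0, 0.0],"delta_pos":[0.001, 0.0, 0.35],"hand":0},
{"dr":[0.0, 0.0, 0.0],"delta_pos":[0.0, 0.001, 0.35],"hand":0},
8
```

View pics/w8.png

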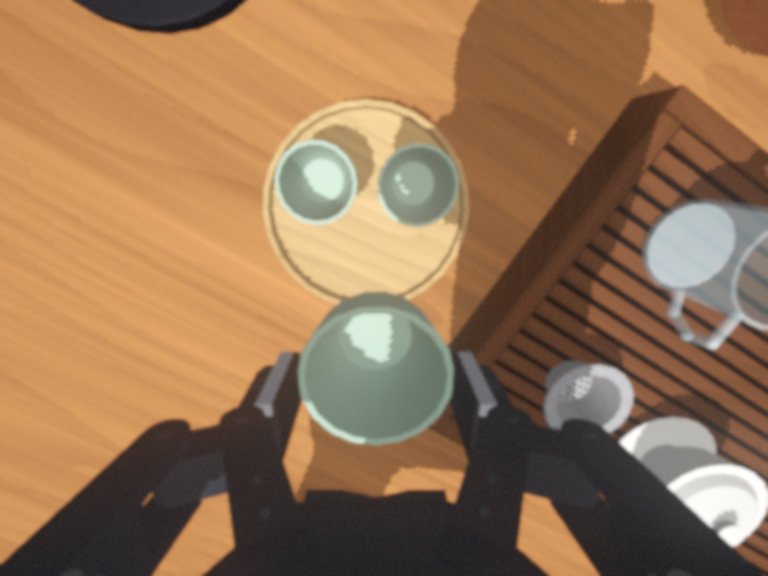

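>>> servo_tool(
  motion=[
    {"dr": [0, 0, 0], "delta_pos": [-0.03, -0.04, 0.3], "hand": 0},
    {"dr": [0, 0, 0], "delta_pos": [-0.02, -0.04, 0.4], "hand": 0},
    {"dr": [0, 0, 0], "delta_pos": [-0.02, -0.04, 0.5], "hand": 0},
    {"dr": [0, 0, 0], "delta_pos": [0, -0.02, 0.5], "hand": 0},
    {"dr": [0, 0, 0], "delta_pos": [0, 0, 0.5], "hand": 0},
    {"dr": [0, 0, 0], "delta_pos": [0, 0, 0.4], "hand": 0},
    {"dr": [0, 0, 0], "delta_pos": [0, 0, 0.25], "hand": 0},
    {"dr": [0, 0, 0], "delta_pos": [0, 0, 0.1], "hand": 0},
    {"dr": [0, 0, 0], "delta_pos": [0, 0, 0], "hand": 0},
  ],
)

```text
time_s: 31.08
eef_pos: [497.8, 347.2, 20.8]
ee_rot: [0.0, 0.965, 0.263, 0.002]
force: [-0.2, 1.1, -0.1]
grip_width: 0.683
```

```bash
python3 plan.py '[[498.5,347.5,14,-60,20]]' 0
```

```text
{"dr":[0.01, -0.02, 0.05],"delta_pos":[0.016, 0.002, 0.135],"hand":0},
1
```

>>> servo_tool(
  motion=[
    {"dr": [0, 0, 0], "delta_pos": [0.01, 0, 0.1], "hand": 0},
    {"dr": [0, 0, 0], "delta_pos": [0, 0, 0.05], "hand": 0},
    {"dr": [0, 0, 0], "delta_pos": [0, 0, 0.03], "hand": 0},
    {"dr": [0, 0, 0], "delta_pos": [0, 0, 0.02], "hand": 0},
    {"dr": [0, 0, 0], "delta_pos": [0, 0, 0], "hand": 0},
  ],
)

```text
time_s: 31.7
eef_pos: [499.1, 347.9, 11.7]
ee_rot: [-0.0, 0.965, 0.263, 0.003]
force: [0.5, -1.7, -0.5]
grip_width: 0.679
```

>>> servo_tool(
  motion=[
    {"dr": [0, 0, 0], "delta_pos": [0, 0, 0.03], "hand": 0},
    {"dr": [0, 0, 0], "delta_pos": [0, 0, 0], "hand": 0},
  ],
)

```text
time_s: 31.95
eef_pos: [499.7, 348.2, 11.2]
ee_rot: [-0.0, 0.965, 0.263, 0.004]
force: [-0.1, 0.4, 0.0]
grip_width: 0.679
```

>>> servo_tool(
  motion=[
    {"dr": [0, 0, 0], "delta_pos": [0, 0, 0.02], "hand": 0},
    {"dr": [0, 0, 0], "delta_pos": [0, 0, 0], "hand": 0.75},
    {"dr": [0, 0, 0], "delta_pos": [0, 0, 0], "hand": 0.85},
    {"dr": [0, 0, 0], "delta_pos": [0, 0, 0], "hand": 1},
    {"dr": [0, 0, 0], "delta_pos": [0, 0, 0], "hand": 1},
    {"dr": [0, 0, 0], "delta_pos": [0, 0, -0.3], "hand": 1},
    {"dr": [0, 0, 0], "delta_pos": [0, 0, -0.6], "hand": 1},
    {"dr": [0, 0, 0], "delta_pos": [0, 0, -0.8], "hand": 1},
    {"dr": [0, 0, 0], "delta_pos": [0, 0, -0.8], "hand": 1},
    {"dr": [0, 0, 0], "delta_pos": [0, 0, -0.6], "hand": 1},
    {"dr": [0, 0, 0], "delta_pos": [0, 0, -0.4], "hand": 1},
    {"dr": [0, 0, 0], "delta_pos": [0, 0, -0.2], "hand": 1},
  ],
)

```text
time_s: 33.45
eef_pos: [498.1, 347.6, 207.5]
ee_rot: [-0.001, 0.965, 0.263, 0.006]
force: [-0.2, -0.1, -0.5]
grip_width: 1.0
```

```bash
python3 look.py w9 cup_tray cup_a; python3 plan.py '[[505,320,208,-65,20],[590,-20,208,-90,40],[600,-65,208,-90,15]]' 1
python3 - <<'E'
from h import *
np.set_printoptions(precision=1,suppress=True)
z=np.load("w7.npz");c=dict(camera_matrix=z["K"],T=z["T"]);X=cloud(z["d"],c).reshape(-1,3)
Q=X[(X[:,2]>66)&(X[:,2]<86)&(X[:,0]>550)&(X[:,0]<720)&(X[:,1]<-40)&(X[:,1]>-100)]
print(cv2.minAreaRect(Q[:,:2].astype(np.float32)))
for a in range(555,705,10):
    s=Q[(Q[:,0]>=a)&(Q[:,0]<a+10)]
    if len(s): print(a,s[:,1].min(),s[:,1].max(),s[:,2].max())
z=np.load("top0.npz")
T=cloud(z["d"],dict(camera_matrix=z["K"],T=z["T"])).reshape(-1,3)
W=T[(T[:,2]>12)&(T[:,2]<25)&(T[:,1]<-275)&(T[:,1]>-445)&(T[:,0]>390)&(T[:,0]<650)]
print(cv2.minAreaRect(W[:,:2].astype(np.float32)),len(W))
E
```

```text
33.45 [498.1 347.6 207.5] [-0.   1.   0.3  0. ] [ 0.4  0.5  1.2 -0.   1.4  1.5]
cup_tray 0.71 [184.  69. 313. 194.] n 7107 z [ 5.5 15.7] mid [535.4 370.5] [169.5 169.8] 65.6 col [221. 189. 137.]
cup_a 0.78 [256.  94. 307. 144.] n 1974 z [10.9 51.6] mid [574.6 348.4] [58.2 58.1] 31.1 col [141. 153. 134.]
cup_a 0.64 [228. 146. 275. 193.] n 1700 z [10.8 51.5] mid [501.8 348.3] [58.  57.7] 31.6 col [171.  187.  167.5]
cup_a 0.57 [194.  95. 245. 146.] n 2015 z [10.3 51.6] mid [539.3 413.3] [58.6 57.8] 84.8 col [168. 184. 165.]
cup_a 0.4 [417. 374. 426. 383.] n 54 z [  0.7 310.9] mid [519.1 289.2] [0.5 0.1] 73.9 col [128.  107.5  23.5]
{"dr":[0.0, -0.03, 0.28],"delta_pos":[-0.078, 0.274, -0.025],"hand":1},
{"dr":[0.01, -0.03, 0.27],"delta_pos":[-0.064, 0.277, -0.025],"hand":1},
{"dr":[0.0, 0.0, 0.28],"delta_pos":[-0.149, 0.764, 0.0],"hand":1},
{"dr":[0.0, 0.0, 0.28],"delta_pos":[-0.111, 0.771, 0.0],"hand":1},
{"dr":[0.0, 0.0, 0.28],"delta_pos":[-0.073, 0.775, 0.0],"hand":1},
{"dr":[0.0, 0.0, 0.28],"delta_pos":[-0.035, 0.778, 0.0],"hand":1},
{"dr":[0.0, 0.0, 0.28],"delta_pos":[0.003, 0.779,
[... 950 characters left out ...]
 -75.9626410288659 -62.23195341801418 83.01836646464761
615 -75.97316024560938 -61.81614577961287 82.99526536407114
625 -88.1149971670174 -49.05621776783078 82.82029421097099
635 -88.19417450273637 -48.633709376593195 78.80610339185591
645 -87.8832632496521 -48.307678931668285 79.29033189269387
655 -87.54399110498738 -47.96466076061175 79.61567590303264
665 -87.06426556431185 -47.65317314086781 79.26050557366875
675 -87.23389940996105 -47.429177143794675 79.11979169851509
685 -86.88165173163326 -47.49680651188488 79.43537908281172
695 -86.31785412984414 -47.316869236909156 79.08476855013515
((518.6884765625, -356.7565612792969), (131.41151428222656, 210.5232391357422), 82.70843505859375) 611
```

View pics/w9.png

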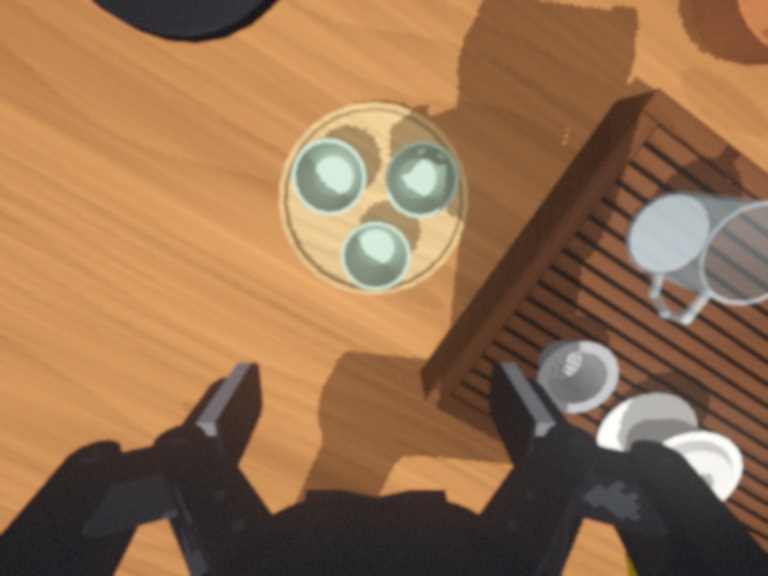

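>>> servo_tool(
  motion=[
    {"dr": [0, -0.03, 0.28], "delta_pos": [-0.08, 0.28, 0], "hand": 1},
    {"dr": [0, -0.03, 0.28], "delta_pos": [-0.06, 0.28, 0], "hand": 1},
    {"dr": [0, 0, 0.28], "delta_pos": [-0.15, 0.76, 0], "hand": 1},
    {"dr": [0, 0, 0.28], "delta_pos": [-0.11, 0.77, 0], "hand": 1},
    {"dr": [0, 0, 0.28], "delta_pos": [-0.07, 0.77, 0], "hand": 1},
    {"dr": [0, 0, 0.28], "delta_pos": [-0.03, 0.78, 0], "hand": 1},
    {"dr": [0, 0, 0.28], "delta_pos": [0, 0.78, 0], "hand": 1},
    {"dr": [0, 0, 0.28], "delta_pos": [0.04, 0.78, 0], "hand": 1},
    {"dr": [0, 0, 0.28], "delta_pos": [0.08, 0.77, 0], "hand": 1},
    {"dr": [0, 0, 0.28], "delta_pos": [0.12, 0.77, 0], "hand": 1},
    {"dr": [0, 0, 0.25], "delta_pos": [0.15, 0.7, 0], "hand": 1},
    {"dr": [0, 0, 0], "delta_pos": [0.1, 0.35, 0], "hand": 1},
    {"dr": [0, 0, 0], "delta_pos": [0.1, 0.2, 0.2], "hand": 1},
    {"dr": [0, 0, 0], "delta_pos": [0.1, 0.1, 0.3], "hand": 1},
    {"dr": [0, 0, 0], "delta_pos": [0.05, 0, 0.3], "hand": 1},
    {"dr": [0, 0, 0], "delta_pos": [0, 0, 0.1], "hand": 1},
  ],
)

```text
time_s: 35.6
eef_pos: [596.5, -74.6, 149.2]
ee_rot: [0.001, 1.0, -0.023, -0.009]
force: [-0.6, 0.3, -0.5]
grip_width: 1.0
```

```bash
python3 look.py w10 scoop; python3 plan.py '[[613,-69,120,-88.7,20],[613,-69,80,-88.7,20]]' 1
python3 - <<'E'
from h import *
from scipy.spatial.transform import Rotation as R
q=ctrl.sense()["ee_rot"];print(R.from_quat([q[1],q[2],q[3],q[0]]).as_matrix())
E
```

```text
35.6 [596.5 -74.6 149.2] [ 0.  1. -0. -0.] [-0.3  0.5  1.3 -0.   1.3  1.3]
scoop 0.85 [217.  74. 260. 225.] n 4721 z [64.2 81.5] mid [631.4 -69.3] [138.5  39.4] 1.4 col [161. 132.  92.]
{"dr":[0.01, 0.05, -0.2],"delta_pos":[0.166, -0.066, 0.297],"hand":1},
{"dr":[0.01, 0.05, -0.19],"delta_pos":[0.166, -0.06, 0.298],"hand":1},
{"dr":[0.0, 0.0, 0.0],"delta_pos":[0.0, 0.0, 0.267],"hand":1},
{"dr":[0.0, 0.0, 0.0],"delta_pos":[0.0, 0.0, 0.267],"hand":1},
{"dr":[0.0, 0.0, 0.0],"delta_pos":[0.0, 0.001, 0.266],"hand":1},
5
[[ 0.99881686 -0.04544367 -0.01731351]
 [-0.04549536 -0.99896116 -0.00260338]
 [-0.01717722  0.00338799 -0.99984672]]
```

View pics/w10.png

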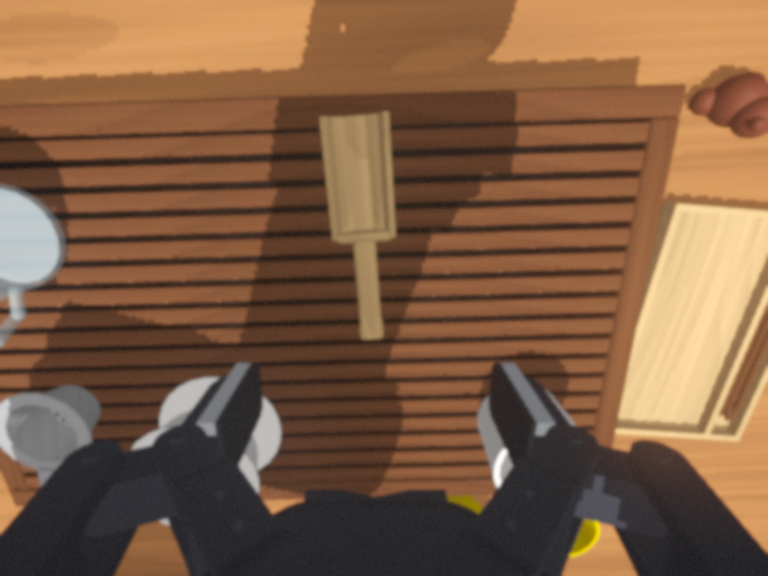

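>>> servo_tool(
  motion=[
    {"dr": [0, 0.05, -0.2], "delta_pos": [0.16, -0.06, 0.2], "hand": 1},
    {"dr": [0, 0.05, -0.19], "delta_pos": [0.13, -0.05, 0.3], "hand": 1},
    {"dr": [0, 0, 0], "delta_pos": [0.04, -0.02, 0.3], "hand": 1},
    {"dr": [0, 0, 0], "delta_pos": [0, 0, 0.3], "hand": 1},
    {"dr": [0, 0, 0], "delta_pos": [0, 0, 0.15], "hand": 0.6},
    {"dr": [0, 0, 0], "delta_pos": [0, 0, 0.05], "hand": 0.6},
    {"dr": [0, 0, 0], "delta_pos": [0, 0, 0], "hand": 0.6},
  ],
)

```text
time_s: 36.58
eef_pos: [614.3, -67.8, 80.5]
ee_rot: [0.002, 1.0, 0.014, 0.001]
force: [0.4, 0.2, 0.9]
grip_width: 0.602
```

```bash
python3 plan.py '[[613.3,-69.2,64,-88.7,20]]' 1
```

```text
{"dr":[0.02, -0.01, 0.03],"delta_pos":[-0.021, 0.027, 0.331],"hand":1},
1
```

>>> servo_tool(
  motion=[
    {"dr": [0.02, 0, 0], "delta_pos": [-0.02, 0.02, 0.16], "hand": 0.6},
    {"dr": [0, 0, 0], "delta_pos": [0, 0, 0.1], "hand": 0.6},
    {"dr": [0, 0, 0], "delta_pos": [0, 0, 0.06], "hand": 0.6},
    {"dr": [0, 0, 0], "delta_pos": [0, 0, 0], "hand": 0.3},
    {"dr": [0, 0, 0], "delta_pos": [0, 0, 0], "hand": 0},
    {"dr": [0, 0, 0], "delta_pos": [0, 0, 0], "hand": 0},
    {"dr": [0, 0, 0], "delta_pos": [0, 0, 0], "hand": 0},
    {"dr": [0, 0, 0], "delta_pos": [0, 0, 0], "hand": 0},
  ],
  squeeze=30,
)

```text
time_s: 37.58
eef_pos: [613.9, -69.2, 64.7]
ee_rot: [-0.0, 1.0, 0.014, 0.002]
force: [0.3, -0.9, 0.3]
grip_width: 0.001
```

```bash
python3 look.py w11 scoop; python3 -c "
from rig import capture;import cv2
for n in ['scene']:
    p,d=capture(n);cv2.imwrite('pics/s11.png',cv2.resize(p[130:290,150:370,::-1],(800,582),interpolation=cv2.INTER_CUBIC))"
```

```text
37.575 [613.9 -69.2  64.7] [-0.  1.  0.  0.] [-0.3  0.6  1.4  0.   1.1  1.2]
scoop 0.67 [218.  92. 285. 230.] n 8024 z [64.1 79.9] mid [659.1 -68.4] [83.1 39.7] 1.4 col [196. 165. 119.]
```

View pics/w11.png

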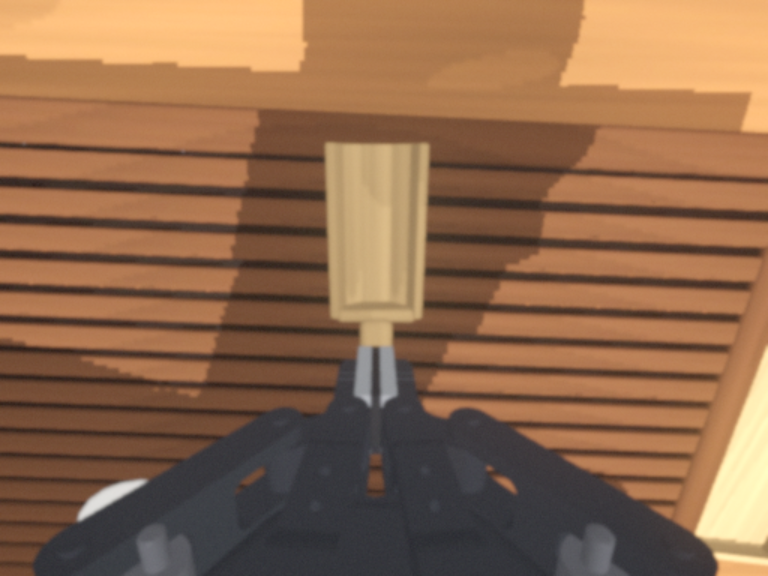

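View pics/s11.png

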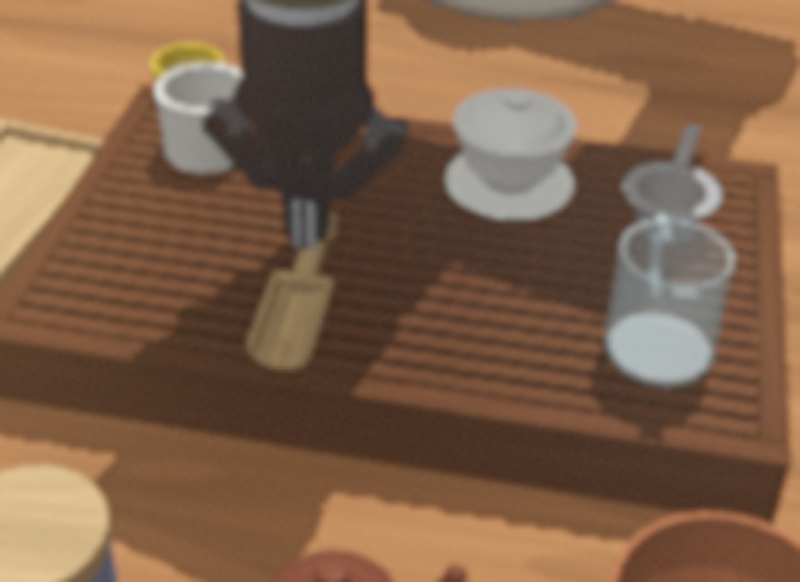

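>>> servo_tool(
  motion=[
    {"dr": [0, 0, 0], "delta_pos": [0, 0, 0], "hand": 0},
    {"dr": [0, 0, 0], "delta_pos": [0, 0, -0.15], "hand": 0},
    {"dr": [0, 0, 0], "delta_pos": [0, 0, -0.2], "hand": 0},
    {"dr": [0, 0, 0], "delta_pos": [0, 0, -0.2], "hand": 0},
    {"dr": [0, 0, 0], "delta_pos": [0, 0, 0], "hand": 0},
  ],
)

```text
time_s: 38.35
eef_pos: [614.2, -69.3, 95.0]
ee_rot: [0.0, 1.0, 0.014, 0.003]
force: [0.3, -0.5, -0.8]
grip_width: 0.001
```

```bash
python3 look.py w12 scoop; python3 -c "
from rig import capture;import cv2
for n in ['scene']:
    p,d=capture(n);cv2.imwrite('pics/s12.png',cv2.resize(p[130:290,150:370,::-1],(800,582),interpolation=cv2.INTER_CUBIC))"
```

```text
38.35 [614.2 -69.3  95. ] [0. 1. 0. 0.] [-0.3  0.6  1.3  0.   1.2  1.2]
scoop 0.74 [223.  98. 279. 231.] n 6069 z [64.1 80.9] mid [652.2 -68.6] [97.2 39.5] 1.4 col [183. 153. 108.]
```

View pics/w12.png

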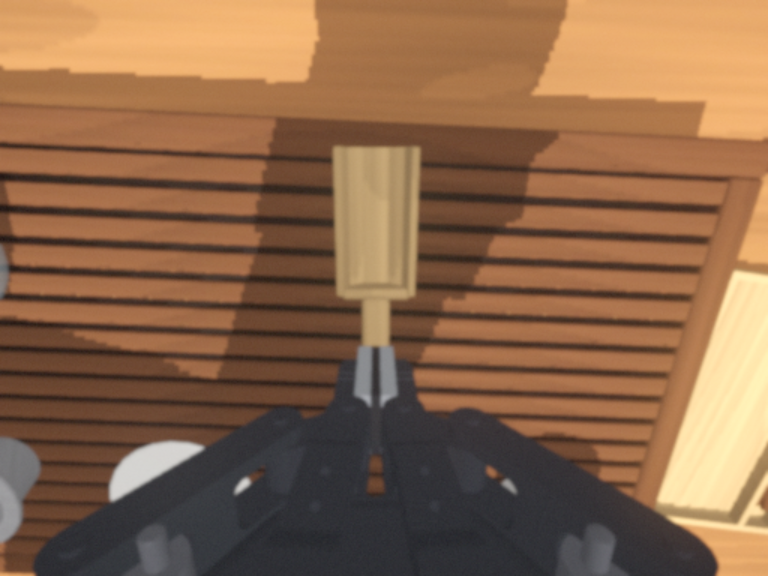

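View pics/s12.png

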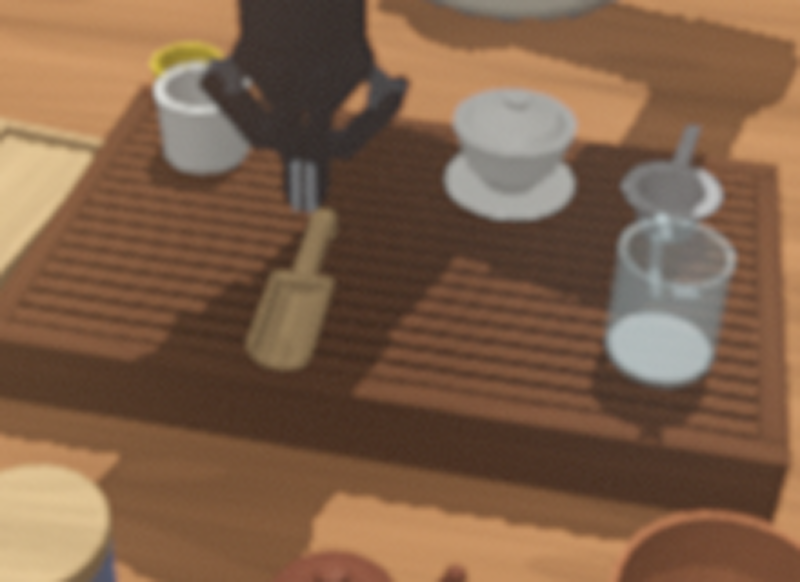

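Run:
```python
from h import *
np.set_printoptions(precision=0,suppress=True)
for n in ["w11","w12"]:
    z=np.load(n+".npz");c=dict(camera_matrix=z["K"],T=z["T"]);X=cloud(z["d"],c)
    for v in (222,226,230,234,238,245,252,258): print(n,v,[tuple(X[v,u].round()) for u in (242,246,258,262)])
```

```text
w11 222 [(np.float64(623.0), np.float64(-64.0), np.float64(80.0)), (np.float64(624.0), np.float64(-66.0), np.float64(82.0)), (np.float64(624.0), np.float64(-74.0), np.float64(81.0)), (np.float64(613.0), np.float64(-78.0), np.float64(58.0))]
w11 226 [(np.float64(621.0), np.float64(-64.0), np.float64(81.0)), (np.float64(620.0), np.float64(-66.0), np.float64(80.0)), (np.float64(620.0), np.float64(-74.0), np.float64(80.0)), (np.float64(611.0), np.float64(-78.0), np.float64(60.0))]
w11 230 [(np.float64(625.0), np.float64(-64.0), np.float64(96.0)), (np.float64(626.0), np.float64(-66.0), np.float64(97.0)), (np.float64(626.0), np.float64(-73.0), np.float64(97.0)), (np.float64(608.0), np.float64(-78.0), np.float64(61.0))]
w11 234 [(np.float64(626.0), np.float64(-64.0), np.float64(102.0)), (np.float64(626.0), np.float64(-66.0), np.float64(103.0)), (np.float64(626.0), np.float64(-73.0), np.float64(103.0)), (np.float64(626.0), np.float64(-75.0), np.float64(102.0))]
w11 238 [(np.float64(626.0), np.float64(-64.0), np.float64(107.0)), (np.float64(626.0), np.float64(-66.0), np.float64(108.0)), (np.f
[... 2098 characters left out ...]
oat64(-65.0), np.float64(146.0)), (np.float64(626.0), np.float64(-67.0), np.float64(145.0)), (np.float64(626.0), np.float64(-73.0), np.float64(145.0)), (np.float64(626.0), np.float64(-75.0), np.float64(145.0))]
w12 252 [(np.float64(626.0), np.float64(-65.0), np.float64(151.0)), (np.float64(627.0), np.float64(-67.0), np.float64(154.0)), (np.float64(626.0), np.float64(-73.0), np.float64(152.0)), (np.float64(626.0), np.float64(-75.0), np.float64(152.0))]
w12 258 [(np.float64(627.0), np.float64(-65.0), np.float64(158.0)), (np.float64(626.0), np.float64(-67.0), np.float64(157.0)), (np.float64(694.0), np.float64(-67.0), np.float64(267.0)), (np.float64(627.0), np.float64(-74.0), np.float64(158.0))]
```

Run:
```python
from h import *
np.set_printoptions(precision=0,suppress=True)
p,d=capture("scene");X=cloud(d,get_calibration("scene"))
for v in range(168,196,2): print(v,X[v,231],X[v,234],X[v,237],p[v,234])
s=ctrl.sense();print(s["eef_pos"],s["grip_width"])
```

```text
168 [623. -73. 176.] [624. -66. 178.] [627. -59. 180.] [55 47 44]
170 [625. -73. 172.] [624. -66. 172.] [626. -59. 174.] [54 46 45]
172 [626. -72. 168.] [627. -65. 169.] [626. -59. 169.] [54 47 44]
174 [621. -74. 159.] [625. -66. 162.] [626. -59. 164.] [73 70 70]
176 [624. -73. 156.] [623. -67. 155.] [620. -61. 154.] [ 99  99 100]
178 [625. -73. 151.] [624. -66. 151.] [620. -61. 149.] [102 101 101]
180 [626. -73. 146.] [624. -67. 146.] [622. -60. 145.] [102 101 102]
182 [624. -74. 139.] [623. -67. 139.] [621. -61. 139.] [101 100 100]
184 [626. -73. 135.] [624. -67. 135.] [620. -61. 132.] [98 97 98]
186 [625. -74. 128.] [624. -67. 129.] [621. -61. 128.] [96 96 97]
188 [541. -96.  59.] [625. -67. 124.] [564. -75.  78.] [108  87  76]
190 [545. -95.  55.] [547. -87.  58.] [573. -73.  79.] [107  77  56]
192 [555. -93.  57.] [559. -84.  61.] [581. -71.  79.] [112  86  61]
194 [564. -90.  58.] [593. -75.  81.] [586. -70.  78.] [121  98  71]
[613. -69.  93.] -0.0008381074983099517
```

>>> servo_tool(
  motion=[
    {"dr": [0, 0, 0], "delta_pos": [0, 0, 0], "hand": 0.5},
    {"dr": [0, 0, 0], "delta_pos": [0, 0, 0], "hand": 0.5},
    {"dr": [0, 0, 0], "delta_pos": [0, 0, 0], "hand": 0.5},
    {"dr": [0, 0, 0], "delta_pos": [0, 0, 0.2], "hand": 0.5},
    {"dr": [0, 0, 0], "delta_pos": [0, 0, 0.3], "hand": 0.5},
    {"dr": [0, 0, 0], "delta_pos": [0, 0, 0.25], "hand": 0.5},
    {"dr": [0, 0, 0], "delta_pos": [0, 0, 0.15], "hand": 0.5},
    {"dr": [0, 0, 0], "delta_pos": [0, 0, 0.05], "hand": 0.5},
    {"dr": [0, 0, 0], "delta_pos": [0, 0, 0], "hand": 0.5},
  ],
)

```text
time_s: 39.67
eef_pos: [612.6, -68.8, 40.6]
ee_rot: [-0.001, 1.0, 0.014, -0.0]
force: [0.5, 0.2, 0.2]
grip_width: 0.495
```

```bash
python3 - <<'E'
from h import *
np.set_printoptions(precision=0,suppress=True)
p,d=capture("scene");X=cloud(d,get_calibration("scene"))
cv2.imwrite('pics/s13.png',cv2.resize(p[130:290,150:370,::-1],(800,582),interpolation=cv2.INTER_CUBIC))
Q=X[165:225,205:260].reshape(-1,3); 
m=(Q[:,2]>66)&(Q[:,0]>608)&(Q[:,0]<640)
for y0 in range(-110,-25,5):
    s=Q[m&(Q[:,1]>=y0)&(Q[:,1]<y0+5)]
    if len(s):print(y0,len(s),np.percentile(s[:,2],[0,5,20]))
E
python3 plan.py '[[613.3,-69.2,33,-88.7,20]]' 1
```

```text
-110 25 [ 84. 111. 118.]
-105 50 [77. 80. 90.]
-100 65 [70. 82. 99.]
-95 97 [69. 75. 87.]
-90 51 [69. 73. 77.]
-85 49 [66. 68. 73.]
-80 56 [67. 70. 77.]
-75 50 [67. 71. 77.]
-70 51 [66. 71. 76.]
-65 42 [67. 69. 73.]
-60 47 [67. 69. 74.]
-55 50 [ 74.  76. 141.]
-50 77 [ 73.  86. 118.]
-45 99 [72. 79. 95.]
-40 82 [76. 84. 98.]
-35 35 [110. 113. 121.]
-30 34 [116. 118. 124.]
{"dr":[-0.01, 0.0, 0.03],"delta_pos":[0.012, 0.009, 0.155],"hand":1},
1
```

View pics/s13.png

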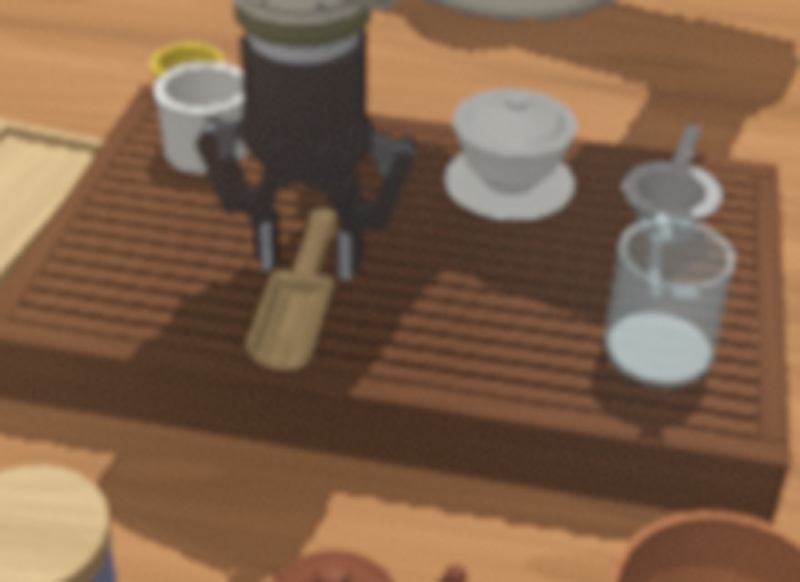

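>>> servo_tool(
  motion=[
    {"dr": [0, 0, 0], "delta_pos": [0.01, 0, 0.08], "hand": 0.5},
    {"dr": [0, 0, 0], "delta_pos": [0, 0, 0.05], "hand": 0.5},
    {"dr": [0, 0, 0], "delta_pos": [0, 0, 0], "hand": 0},
    {"dr": [0, 0, 0], "delta_pos": [0, 0, 0], "hand": 0},
    {"dr": [0, 0, 0], "delta_pos": [0, 0, 0], "hand": 0},
    {"dr": [0, 0, 0], "delta_pos": [0, 0, 0], "hand": 0},
    {"dr": [0, 0, 0], "delta_pos": [0, 0, 0], "hand": 0},
  ],
)

```text
time_s: 40.6
eef_pos: [613.7, -68.9, 34.8]
ee_rot: [-0.0, 1.0, 0.014, 0.001]
force: [-0.2, -0.0, -0.6]
grip_width: 0.152
```

>>> servo_tool(
  motion=[
    {"dr": [0, 0, 0], "delta_pos": [0, 0, -0.1], "hand": 0},
    {"dr": [0, 0, 0], "delta_pos": [0, 0, -0.2], "hand": 0},
    {"dr": [0, 0, 0], "delta_pos": [0, 0, -0.4], "hand": 0},
    {"dr": [0, 0, 0], "delta_pos": [0, 0, -0.6], "hand": 0},
    {"dr": [0, 0, 0], "delta_pos": [0, 0, -0.5], "hand": 0},
    {"dr": [0, 0, 0], "delta_pos": [0, 0, -0.2], "hand": 0},
  ],
)

```text
time_s: 41.35
eef_pos: [613.5, -69.0, 140.3]
ee_rot: [-0.0, 1.0, 0.014, 0.001]
force: [0.1, -0.1, -0.0]
grip_width: 0.159
```

```bash
python3 look.py w14 scoop tool_tray; python3 plan.py '[[605,-90,135,-89,20],[510,-320,135,-97,35],[505.5,-339,120,-97.3,15]]' 0
```

```text
41.35 [613.5 -69.  140.3] [-0.  1.  0.  0.] [-0.3  0.6  1.3  0.   1.3  1.2]
scoop 0.68 [207.  90. 291. 328.] n 13230 z [169.9 186.9] mid [633.3 -68.6] [134.3  39.4] 1.8 col [164. 135.  94.]
scoop 0.23 [  0. 264.  61. 360.] n 3479 z [64.  97.9] mid [482.8 158. ] [ 50.8 112.1] 75.6 col [122. 121. 123.]
tool_tray 0.83 [408. 166. 512. 326.] n 12194 z [ 4.8 16.4] mid [ 522.2 -338.7] [161.4 224.9] 88.3 col [243. 209. 154.]
tool_tray 0.72 [  0. 264.  64. 361.] n 3465 z [63.8 97.9] mid [482.7 158. ] [ 50.8 112.3] 75.6 col [122. 121. 123.]
{"dr":[0.0, 0.0, 0.03],"delta_pos":[-0.085, 0.209, 0.032],"hand":0},
{"dr":[-0.01, 0.0, 0.03],"delta_pos":[-0.084, 0.21, 0.032],"hand":0},
{"dr":[0.0, 0.0, 0.1],"delta_pos":[-0.248, 0.571, 0.0],"hand":0},
{"dr":[0.0, 0.0, 0.1],"delta_pos":[-0.238, 0.575, 0.0],"hand":0},
{"dr":[0.0, 0.0, 0.1],"delta_pos":[-0.227, 0.579, 0.0],"hand":0},
{"dr":[0.0, 0.0, 0.1],"delta_pos":[-0.217, 0.583, 0.0],"hand":0},
{"dr":[0.0, 0.0, 0.1],"delta_pos":[-0.207, 0.587, 0.0],"hand":0},
{"dr":[0.0, 0.0, 0.1],"delta_pos":[-0.197, 0.59, 0.0],"hand":0},
{"dr":[0.0, 0.0, 0.1],"delta_pos":[-0.187, 0.593, 0.001],"hand":0},
{"dr":[0.0, 0.0, 0.1],"delta_pos":[-0.176, 0.597, 0.0],"hand":0},
{"dr":[0.0, 0.0, 0.02],"delta_pos":[-0.022, 0.194, 0.15],"hand":0},
{"dr":[0.0, 0.0, 0.01],"delta_pos":[-0.02, 0.194, 0.151],"hand":0},
12
```

View pics/w14.png

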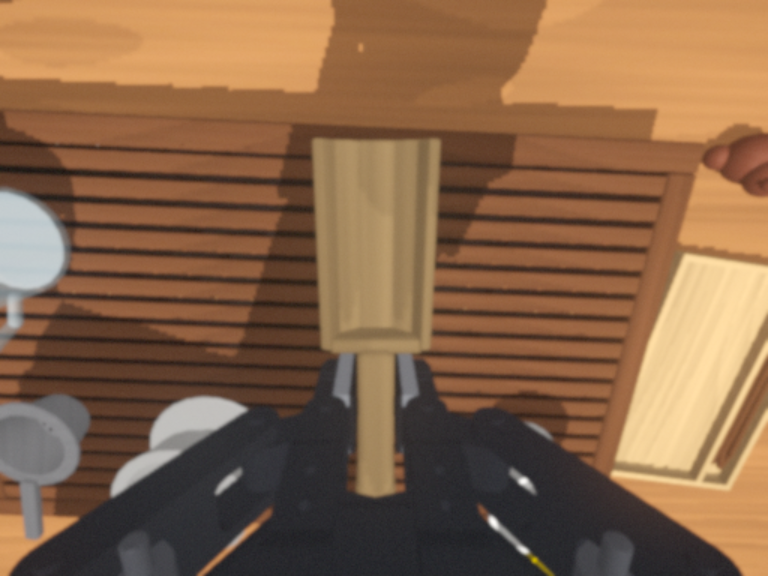

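>>> servo_tool(
  motion=[
    {"dr": [0, 0, 0.03], "delta_pos": [-0.08, 0.2, 0], "hand": 0},
    {"dr": [0, 0, 0.03], "delta_pos": [-0.12, 0.3, 0], "hand": 0},
    {"dr": [0, 0, 0.1], "delta_pos": [-0.25, 0.57, 0], "hand": 0},
    {"dr": [0, 0, 0.1], "delta_pos": [-0.24, 0.58, 0], "hand": 0},
    {"dr": [0, 0, 0.1], "delta_pos": [-0.23, 0.58, 0], "hand": 0},
    {"dr": [0, 0, 0.1], "delta_pos": [-0.22, 0.58, 0], "hand": 0},
    {"dr": [0, 0, 0.1], "delta_pos": [-0.21, 0.59, 0], "hand": 0},
    {"dr": [0, 0, 0.1], "delta_pos": [-0.2, 0.59, 0], "hand": 0},
    {"dr": [0, 0, 0.1], "delta_pos": [-0.19, 0.59, 0], "hand": 0},
    {"dr": [0, 0, 0.1], "delta_pos": [-0.15, 0.45, 0], "hand": 0},
    {"dr": [0, 0, 0], "delta_pos": [-0.05, 0.2, 0.15], "hand": 0},
    {"dr": [0, 0, 0], "delta_pos": [-0.02, 0.1, 0.25], "hand": 0},
    {"dr": [0, 0, 0], "delta_pos": [0, 0, 0.2], "hand": 0},
    {"dr": [0, 0, 0], "delta_pos": [0, 0, 0], "hand": 0},
  ],
)

```text
time_s: 43.25
eef_pos: [490.0, -345.7, 96.9]
ee_rot: [-0.004, 0.998, -0.067, -0.007]
force: [-0.5, 0.6, -0.4]
grip_width: 0.151
```

```bash
python3 look.py w15 scoop tool_tray; python3 plan.py '[[505.5,-339.3,90,-97.3,15]]' 0
```

```text
43.25 [ 490.  -345.7   96.9] [-0.   1.  -0.1 -0. ] [-0.8  0.6  1.4 -0.   1.2  0.9]
scoop 0.76 [210.  90. 292. 332.] n 13506 z [125.5 143.8] mid [ 509.5 -348.5] [ 39.3 134.3] 82.8 col [172. 142.  99.]
tool_tray 0.69 [180.  34. 338. 255.] n 17141 z [ 4.8 16.7] mid [ 520.  -356.3] [130.5 210.4] 82.9 col [180. 149. 104.]
{"dr":[-0.02, 0.03, -0.02],"delta_pos":[0.14, -0.089, 0.083],"hand":0},
{"dr":[-0.01, 0.04, -0.02],"delta_pos":[0.14, -0.089, 0.084],"hand":0},
2
```

View pics/w15.png

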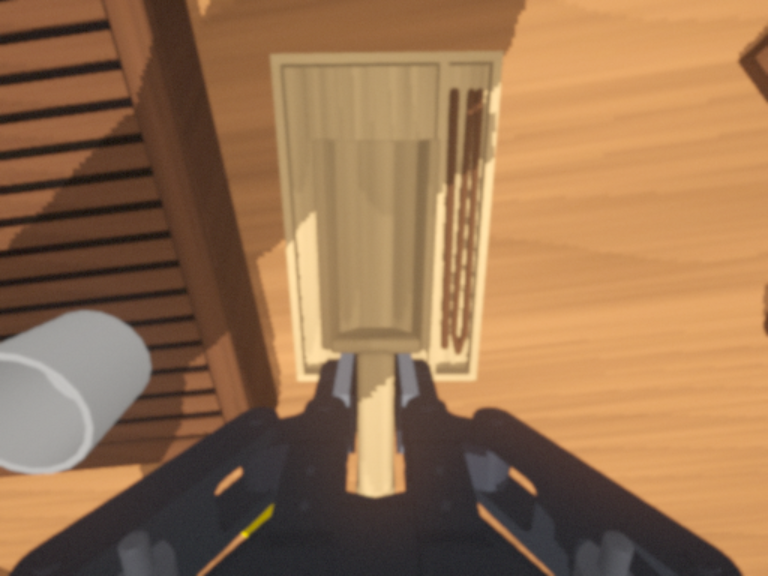

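>>> servo_tool(
  motion=[
    {"dr": [-0.02, 0.04, -0.02], "delta_pos": [0.14, -0.09, 0.1], "hand": 0},
    {"dr": [0, 0.03, -0.02], "delta_pos": [0.12, -0.08, 0.3], "hand": 0},
    {"dr": [0, 0, 0], "delta_pos": [0.02, 0, 0.4], "hand": 0},
    {"dr": [0, 0, 0], "delta_pos": [0, 0, 0.4], "hand": 0},
    {"dr": [0, 0, 0], "delta_pos": [0, 0, 0.3], "hand": 0},
    {"dr": [0, 0, 0], "delta_pos": [0, 0, 0.2], "hand": 0},
    {"dr": [0, 0, 0], "delta_pos": [0, 0, 0.1], "hand": 0},
    {"dr": [0, 0, 0], "delta_pos": [0, 0, 0], "hand": 0},
  ],
)

```text
time_s: 44.4
eef_pos: [508.5, -337.3, 2.9]
ee_rot: [-0.001, 0.998, -0.062, 0.001]
force: [-0.7, 0.4, -0.7]
grip_width: 0.16
```

```bash
python3 look.py w16 ; python3 plan.py '[[504.5,-339.3,-16,-97.2,15]]' 0
```

```text
44.4 [ 508.5 -337.3    2.9] [-0.   1.  -0.1  0. ] [-0.8  0.7  1.4  0.   1.   0.9]
{"dr":[0.0, -0.01, 0.01],"delta_pos":[-0.039, 0.024, 0.191],"hand":0},
{"dr":[-0.01, -0.01, 0.0],"delta_pos":[-0.038, 0.025, 0.192],"hand":0},
2
```

View pics/w16.png

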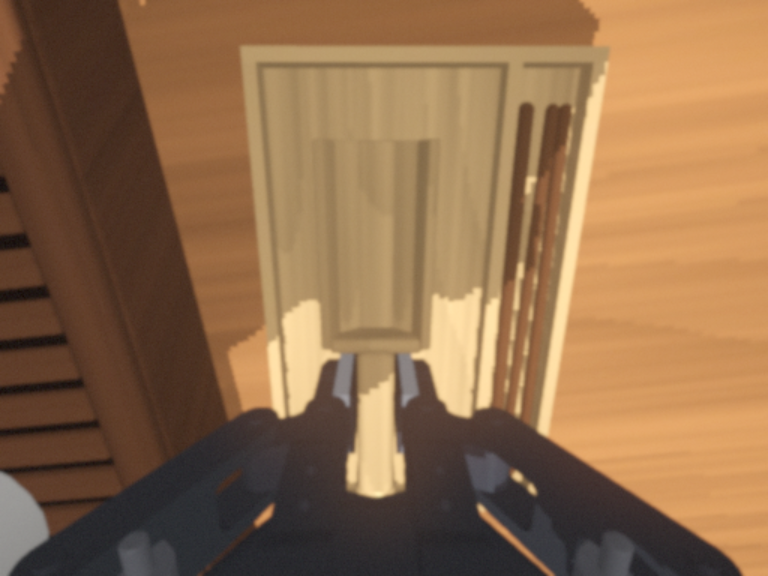

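Scoop is centred over the wide bay, lengthways. Lowering.

>>> servo_tool(
  motion=[
    {"dr": [0, 0, 0], "delta_pos": [-0.04, 0.02, 0.15], "hand": 0},
    {"dr": [0, 0, 0], "delta_pos": [-0.03, 0.02, 0.15], "hand": 0},
    {"dr": [0, 0, 0], "delta_pos": [0, 0, 0.06], "hand": 0},
    {"dr": [0, 0, 0], "delta_pos": [0, 0, 0.04], "hand": 0},
    {"dr": [0, 0, 0], "delta_pos": [0, 0, 0], "hand": 0},
  ],
)

```text
time_s: 45.08
eef_pos: [505.0, -339.5, -17.3]
ee_rot: [0.0, 0.998, -0.062, 0.002]
force: [-0.7, -0.9, -0.7]
grip_width: 0.156
```

>>> servo_tool(
  motion=[
    {"dr": [0, 0, 0], "delta_pos": [0, 0, 0.04], "hand": 0},
    {"dr": [0, 0, 0], "delta_pos": [0, 0, 0], "hand": 0},
  ],
)

```text
time_s: 45.32
eef_pos: [505.1, -339.6, -19.2]
ee_rot: [0.0, 0.998, -0.062, 0.002]
force: [-0.1, -0.9, -0.1]
grip_width: 0.154
```

>>> servo_tool(
  motion=[
    {"dr": [0, 0, 0], "delta_pos": [0, 0, 0.03], "hand": 0},
    {"dr": [0, 0, 0], "delta_pos": [0, 0, 0.02], "hand": 0},
    {"dr": [0, 0, 0], "delta_pos": [0, 0, 0], "hand": 0},
  ],
)

```text
time_s: 45.7
eef_pos: [505.4, -339.8, -20.0]
ee_rot: [0.001, 0.998, -0.062, 0.002]
force: [-0.3, 0.1, -0.5]
grip_width: 0.155
```

>>> servo_tool(
  motion=[
    {"dr": [0, 0, 0], "delta_pos": [0, 0, 0], "hand": 0.2},
    {"dr": [0, 0, 0], "delta_pos": [0, 0, 0], "hand": 0.3},
    {"dr": [0, 0, 0], "delta_pos": [0, 0, 0], "hand": 0.4},
    {"dr": [0, 0, 0], "delta_pos": [0, 0, 0], "hand": 0.4},
    {"dr": [0, 0, 0], "delta_pos": [0, 0, -0.2], "hand": 0.4},
    {"dr": [0, 0, 0], "delta_pos": [0, 0, -0.4], "hand": 0.4},
    {"dr": [0, 0, 0], "delta_pos": [0, 0, -0.7], "hand": 0.4},
    {"dr": [0, 0, 0], "delta_pos": [0, 0, -0.8], "hand": 0.4},
    {"dr": [0, 0, 0], "delta_pos": [0, 0, -0.8], "hand": 0.4},
    {"dr": [0, 0, 0], "delta_pos": [0, 0, -0.6], "hand": 0.4},
    {"dr": [0, 0, 0], "delta_pos": [0, 0, -0.3], "hand": 0.4},
  ],
)

```text
time_s: 47.08
eef_pos: [504.1, -339.2, 178.8]
ee_rot: [0.001, 0.998, -0.062, 0.003]
force: [-0.4, -0.0, 0.3]
grip_width: 0.399
```

```bash
python3 look.py w17 scoop tool_tray; python3 plan.py '[[500,-310,190,-95,15],[425,115,190,-90,40],[425,140,190,-90,10]]' 0.5;  python3 - <<'E'
from h import *
np.set_printoptions(precision=1,suppress=True)
z=np.load("w14.npz");c=dict(camera_matrix=z["K"],T=z["T"]);X=cloud(z["d"],c).reshape(-1,3)
z=np.load("top0.npz");Y=cloud(z["d"],dict(camera_matrix=z["K"],T=z["T"])).reshape(-1,3)
for Q in (X,Y):
    Q=Q[(Q[:,2]>89)&(Q[:,2]<104)&(Q[:,0]>400)&(Q[:,0]<550)&(Q[:,1]<220)&(Q[:,1]>102)]
    print(len(Q),cv2.minAreaRect(Q[:,:2].astype(np.float32)))
    for a in range(405,550,10):
        s=Q[(Q[:,0]>=a)&(Q[:,0]<a+10)]
        if len(s): print(a,s[:,1].min(),s[:,1].max(),s[:,2].max())
E
```

```text
47.075 [ 504.1 -339.2  178.8] [ 0.   1.  -0.1  0. ] [-0.8  0.5  1.3  0.   1.4  0.9]
scoop 0.59 [235. 100. 267. 210.] n 2612 z [ 6.7 26.5] mid [ 522.7 -342.1] [ 38.9 138.4] 82.1 col [220. 187. 134.]
tool_tray 0.85 [208.  67. 319. 231.] n 14175 z [ 4.7 16.7] mid [ 519.9 -356.5] [130.5 210.6] 82.8 col [223. 188. 134.]
{"dr":[0.0, -0.01, -0.07],"delta_pos":[-0.049, -0.189, -0.09],"hand":0.5},
{"dr":[0.0, -0.01, -0.07],"delta_pos":[-0.046, -0.189, -0.09],"hand":0.5},
{"dr":[0.0, 0.0, -0.07],"delta_pos":[-0.045, -0.189, -0.09],"hand":0.5},
{"dr":[0.0, 0.0, -0.05],"delta_pos":[-0.203, -0.758, 0.0],"hand":0.5},
{"dr":[0.0, 0.0, -0.04],"delta_pos":[-0.197, -0.76, 0.0],"hand":0.5},
{"dr":[0.0, 0.0, -0.05],"delta_pos":[-0.191, -0.761, 0.0],"hand":0.5},
{"dr":[0.0, 0.0, -0.04],"delta_pos":[-0.185, -0.763, 0.0],"hand":0.5},
{"dr":[0.0, 0.0, -0.05],"delta_pos":[-0.179, -0.764, 0.0],"hand":0.5},
{"dr":[0.0, 0.0, -0.04],"delta_pos":[-0.172, -0.765, 0.0],"hand":0.5},
{"dr":[0.0, 0.0, -0.05],"delta_pos":[-0.167, -0.767, 0.0],"hand":0.5},
{"dr":[0.0, 0.0, -0.04],"delta_pos":[-0.161, -0.768, 0.0],"hand"
[... 1362 characters left out ...]
5942932911 176.2899447236528 101.04357137999477
435 163.95436971247082 173.5220633852593 102.51136214808321
445 162.31767169320963 170.8188996369463 100.85316135794392
455 161.21431237267242 170.3804337861229 103.6187958172427
465 147.86263364339027 167.78963956685922 101.5340402061172
475 136.16828269010728 182.66695162122986 99.21786387230918
485 130.1632402602489 188.18931505948524 98.1364214080013
495 127.51047275310509 191.474992080194 98.99418319564961
505 127.44326890037894 190.77150471703357 96.87527354747272
515 130.36899972321999 188.3165746168897 97.92435453031158
525 138.90795251470706 182.6358734596422 99.27949186431852
535 168.48111775441998 168.48111775441998 90.66633983770407
```

View pics/w17.png

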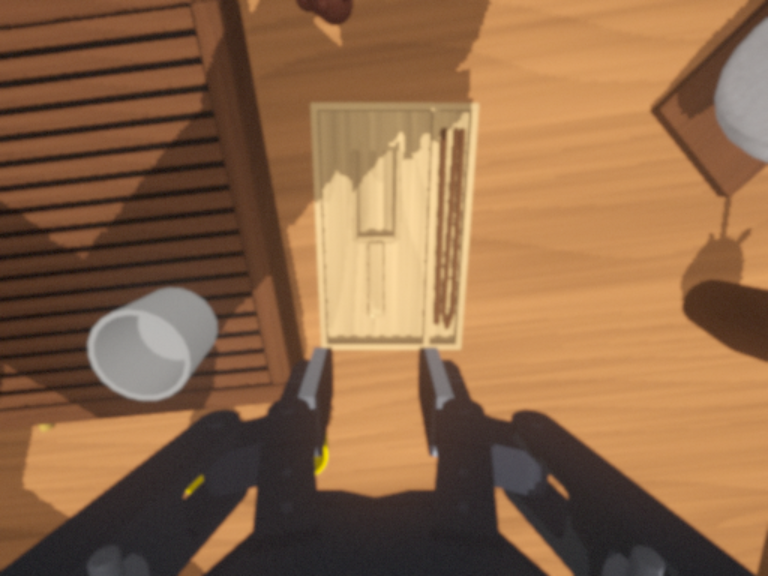

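>>> servo_tool(
  motion=[
    {"dr": [0, 0, 0], "delta_pos": [-0.05, -0.19, -0.1], "hand": 0.4},
    {"dr": [0, 0, 0], "delta_pos": [-0.08, -0.4, -0.1], "hand": 0.4},
    {"dr": [0, 0, 0], "delta_pos": [-0.2, -0.76, 0], "hand": 0.4},
    {"dr": [0, 0, 0], "delta_pos": [-0.2, -0.8, 0], "hand": 0.4},
    {"dr": [0, 0, 0], "delta_pos": [-0.2, -0.8, 0], "hand": 0.4},
    {"dr": [0, 0, 0], "delta_pos": [-0.2, -0.8, 0], "hand": 0.4},
    {"dr": [0, 0, 0], "delta_pos": [-0.2, -0.8, 0], "hand": 0.4},
    {"dr": [0, 0, 0], "delta_pos": [-0.2, -0.8, 0], "hand": 0.4},
    {"dr": [0, 0, 0], "delta_pos": [-0.2, -0.8, 0], "hand": 0.4},
    {"dr": [0, 0, 0.05], "delta_pos": [-0.2, -0.8, 0], "hand": 0.4},
    {"dr": [0, 0, 0.1], "delta_pos": [-0.2, -0.8, 0], "hand": 0.4},
    {"dr": [0, 0, 0.1], "delta_pos": [-0.15, -0.8, 0], "hand": 0.4},
    {"dr": [0, 0, 0.1], "delta_pos": [-0.1, -0.5, 0], "hand": 0.4},
    {"dr": [0, 0, 0], "delta_pos": [0, -0.25, 0.1], "hand": 0.4},
    {"dr": [0, 0, 0], "delta_pos": [0, -0.1, 0.1], "hand": 0.4},
    {"dr": [0, 0, 0], "delta_pos": [0, 0, 0], "hand": 0.4},
  ],
)

```text
time_s: 49.22
eef_pos: [442.2, 170.5, 172.8]
ee_rot: [-0.003, 0.996, -0.089, -0.004]
force: [-0.5, 0.3, -0.5]
grip_width: 0.403
```

```bash
python3 look.py w18 strainer gaiwan pitcher;  python3 - <<'E'
from h import *
from scipy.spatial.transform import Rotation as R
np.set_printoptions(precision=1,suppress=True)
z=np.load("w18.npz");c=dict(camera_matrix=z["K"],T=z["T"]);Q=cloud(z["d"],c).reshape(-1,3)
Q=Q[(Q[:,2]>89)&(Q[:,2]<104)&(Q[:,0]>400)&(Q[:,0]<550)&(Q[:,1]<220)&(Q[:,1]>102)]
print(len(Q),cv2.minAreaRect(Q[:,:2].astype(np.float32)))
for a in range(405,550,10):
    s=Q[(Q[:,0]>=a)&(Q[:,0]<a+10)]
    if len(s): print(a,s[:,1].min(),s[:,1].max(),s[:,2].max())
F=Q[Q[:,0]>482][:,:2]
h=cv2.convexHull(F.astype(np.float32));print(cv2.minEnclosingCircle(h))
E
```

```text
49.225 [442.2 170.5 172.8] [-0.   1.  -0.1 -0. ] [0.1 0.2 1.7 0.  1.2 1.9]
strainer 0.62 [214.  88. 287. 205.] n 4442 z [63.2 98.2] mid [487.8 170.5] [ 63.7 106.8] 59.6 col [135. 133. 135.]
gaiwan 0.93 [318.  70. 443. 172.] n 10518 z [ 70.7 140.8] mid [486.6  47.8] [19.1 18.6] 74.8 col [235. 232. 229.]
gaiwan 0.34 [ 60. 127. 125. 177.] n 2589 z [10.5 51.3] mid [501.6 347.6] [58.7 58.9] 41.3 col [144. 160. 142.]
pitcher 0.72 [205.   0. 247.  27.] n 500 z [ 69.5 128.8] mid [588.1 150.6] [8.9 6.8] 9.5 col [178.5 188.  191. ]
2669 ((485.9271240234375, 155.12034606933594), (107.42169189453125, 65.16181182861328), 11.72144889831543)
425 166.60583026947265 176.69820896003202 99.11194545909109
435 164.98077204279724 175.6194156905271 99.65686537355958
445 163.24086204888678 174.71504032180866 99.50941809770669
455 162.4694749599654 172.93961463506872 99.41148249154145
465 152.89121022063586 171.0952209125967 99.87455416818224
475 136.1074080446369 183.27539719048374 99.14338407470075
485 129.04671102408986 189.96029621048598 95.71436947108535
495 126.65143040839874 192.24449998600738 95.42758974099394
505 126.97526842764216 191.96356421299967 95.5724609389394
515 128.64737657901148 190.60145012745426 96.11420931206555
525 133.6432668729287 185.76784271825184 96.39848846908458
535 144.65234237521886 174.47819380877277 95.5333437297873
((506.3050231933594, 159.5041046142578), 32.960758209228516)
```

View pics/w18.png

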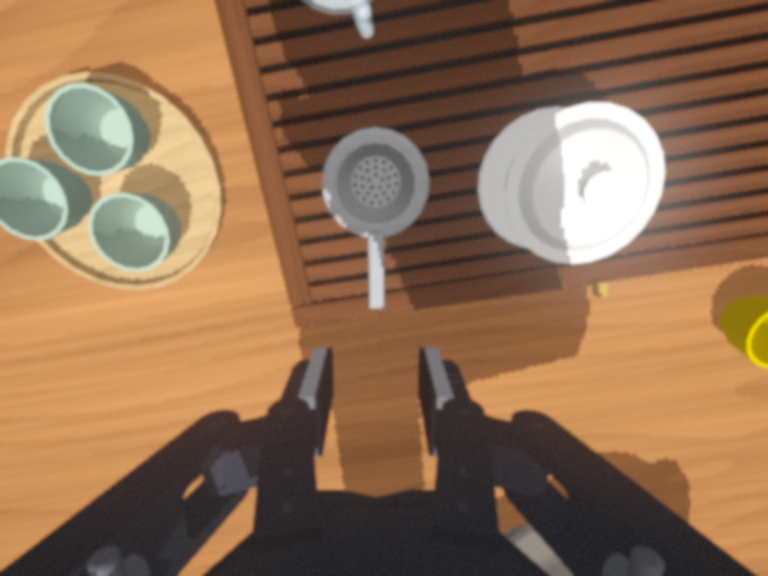

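>>> servo_tool(
  motion=[
    {"dr": [0, 0.03, 0], "delta_pos": [0.08, 0, 0.3], "hand": 0.4},
    {"dr": [0, 0, -0.05], "delta_pos": [0.02, 0, 0.5], "hand": 0.4},
    {"dr": [0, 0, 0], "delta_pos": [0, 0, 0.5], "hand": 0.4},
    {"dr": [0, 0, 0], "delta_pos": [0, 0, 0.4], "hand": 0.4},
    {"dr": [0, 0, 0], "delta_pos": [0, 0, 0.2], "hand": 0.4},
    {"dr": [0, 0, 0], "delta_pos": [0, 0, 0.1], "hand": 0.4},
    {"dr": [0, 0, 0], "delta_pos": [0, 0, 0], "hand": 0.4},
  ],
)

```text
time_s: 50.3
eef_pos: [450.0, 167.4, 72.6]
ee_rot: [-0.004, 0.996, -0.087, 0.002]
force: [-0.8, 0.4, -0.8]
grip_width: 0.401
```

```bash
python3 plan.py '[[447.1,169.4,51,-99.5,15]]' 0.4; python3 look.py w19
```

```text
{"dr":[-0.02, -0.01, -0.03],"delta_pos":[-0.032, -0.013, 0.216],"hand":0.4},
{"dr":[-0.02, -0.01, -0.02],"delta_pos":[-0.033, -0.013, 0.216],"hand":0.4},
2
50.3 [450.  167.4  72.6] [-0.   1.  -0.1  0. ] [0.1 0.4 1.8 0.  1.  1.8]
```

View pics/w19.png

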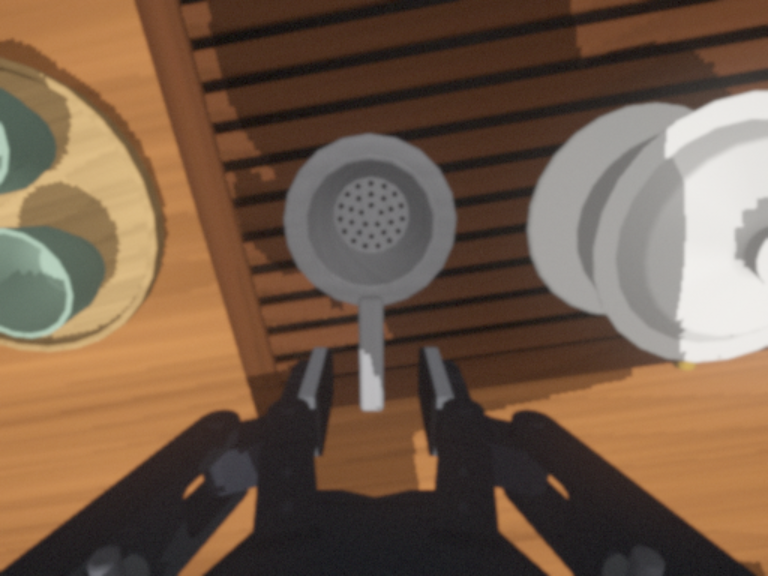

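>>> servo_tool(
  motion=[
    {"dr": [-0.02, 0, -0.03], "delta_pos": [-0.04, -0.02, 0.2], "hand": 0.4},
    {"dr": [-0.02, 0, 0], "delta_pos": [-0.02, 0, 0.15], "hand": 0.4},
    {"dr": [0, 0, 0], "delta_pos": [0, 0, 0.08], "hand": 0.4},
    {"dr": [0, 0, 0], "delta_pos": [0, 0, 0.02], "hand": 0.2},
    {"dr": [0, 0, 0], "delta_pos": [0, 0, 0], "hand": 0},
    {"dr": [0, 0, 0], "delta_pos": [0, 0, 0], "hand": 0},
    {"dr": [0, 0, 0], "delta_pos": [0, 0, 0], "hand": 0},
    {"dr": [0, 0, 0], "delta_pos": [0, 0, 0], "hand": 0},
  ],
  squeeze=50,
)

```text
time_s: 51.35
eef_pos: [447.8, 169.4, 49.8]
ee_rot: [-0.0, 0.996, -0.085, 0.002]
force: [0.1, -0.2, 0.3]
grip_width: 0.101
```

>>> servo_tool(
  motion=[
    {"dr": [0, 0, 0], "delta_pos": [0, 0, -0.1], "hand": 0},
    {"dr": [0, 0, 0], "delta_pos": [0, 0, -0.2], "hand": 0},
    {"dr": [0, 0, 0], "delta_pos": [0, 0, -0.4], "hand": 0},
    {"dr": [0, 0, 0], "delta_pos": [0, 0, -0.6], "hand": 0},
    {"dr": [0, 0, 0], "delta_pos": [0, 0, -0.6], "hand": 0},
    {"dr": [0, 0, 0], "delta_pos": [0, 0, -0.3], "hand": 0},
  ],
)

```text
time_s: 52.1
eef_pos: [446.9, 169.3, 165.7]
ee_rot: [-0.0, 0.996, -0.085, 0.003]
force: [0.3, 1.0, -0.6]
grip_width: 0.101
```

```bash
python3 look.py w20 strainer; python3 plan.py '[[442,150,165,-98,12],[405,-150,165,-91,34],[405,-172,165,-90,10]]' 0
```

```text
52.1 [446.9 169.3 165.7] [-0.   1.  -0.1  0. ] [ 0.1  0.2  1.7 -0.   1.2  1.9]
strainer 0.83 [179.  81. 318. 294.] n 15497 z [179.5 214.2] mid [487.5 170.4] [ 64.9 107. ] 59.1 col [131. 129. 130.]
{"dr":[0.0, -0.02, -0.09],"delta_pos":[-0.02, 0.2, 0.005],"hand":0},
{"dr":[-0.01, -0.02, -0.08],"delta_pos":[-0.023, 0.199, 0.006],"hand":0},
{"dr":[0.0, 0.0, -0.08],"delta_pos":[0.011, 0.672, 0.0],"hand":0},
{"dr":[0.0, 0.0, -0.08],"delta_pos":[0.002, 0.672, 0.0],"hand":0},
{"dr":[0.0, 0.0, -0.08],"delta_pos":[-0.007, 0.672, 0.0],"hand":0},
{"dr":[0.0, 0.0, -0.08],"delta_pos":[-0.017, 0.671, 0.0],"hand":0},
{"dr":[0.0, 0.0, -0.08],"delta_pos":[-0.026, 0.671, 0.001],"hand":0},
{"dr":[0.0, 0.0, -0.08],"delta_pos":[-0.035, 0.671, 0.0],"hand":0},
{"dr":[0.0, 0.0, -0.07],"delta_pos":[-0.045, 0.67, 0.001],"hand":0},
{"dr":[0.0, 0.0, -0.08],"delta_pos":[-0.053, 0.67, 0.0],"hand":0},
{"dr":[0.0, 0.0, -0.07],"delta_pos":[-0.062, 0.668, 0.001],"hand":0},
{"dr":[0.0, 0.0, -0.03],"delta_pos":[0.002, 0.147, 0.0],"hand":0},
{"dr":[0.0, 0.0, -0.04],"delta_pos":[0.002, 0.147, 0.0],"hand":0},
{"dr":[0.0, 0.0, -0.03],"delta_pos":[0.001, 0.146, 0.0],"hand":0},
14
```

View pics/w20.png

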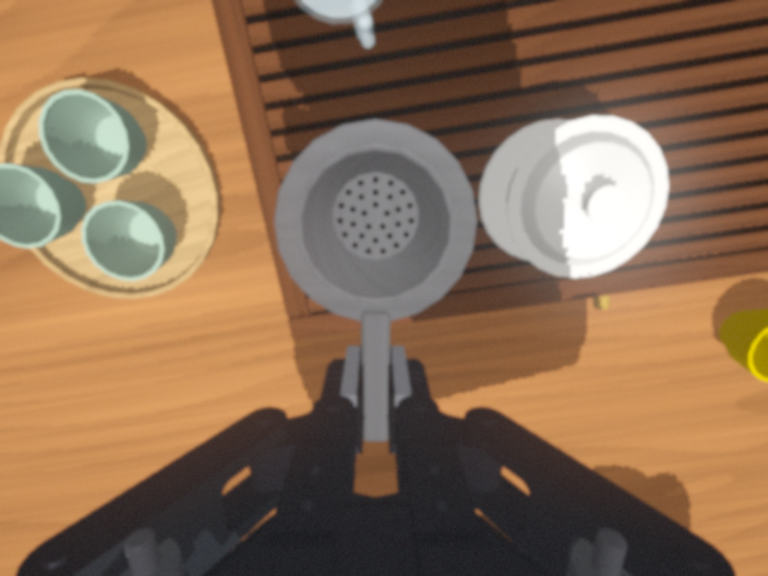

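>>> servo_tool(
  motion=[
    {"dr": [0, 0, -0.09], "delta_pos": [-0.02, 0.2, 0], "hand": 0},
    {"dr": [0, 0, -0.08], "delta_pos": [-0.02, 0.3, 0], "hand": 0},
    {"dr": [0, 0, -0.08], "delta_pos": [0, 0.6, 0], "hand": 0},
    {"dr": [0, 0, -0.08], "delta_pos": [0, 0.67, 0], "hand": 0},
    {"dr": [0, 0, -0.08], "delta_pos": [-0.01, 0.67, 0], "hand": 0},
    {"dr": [0, 0, -0.08], "delta_pos": [-0.02, 0.67, 0], "hand": 0},
    {"dr": [0, 0, -0.08], "delta_pos": [-0.03, 0.67, 0], "hand": 0},
    {"dr": [0, 0, -0.08], "delta_pos": [-0.04, 0.67, 0], "hand": 0},
    {"dr": [0, 0, -0.08], "delta_pos": [-0.05, 0.67, 0], "hand": 0},
    {"dr": [0, 0, -0.08], "delta_pos": [-0.06, 0.67, 0], "hand": 0},
    {"dr": [0, 0, -0.08], "delta_pos": [-0.06, 0.55, 0], "hand": 0},
    {"dr": [0, 0, -0.03], "delta_pos": [0, 0.3, 0], "hand": 0},
    {"dr": [0, 0, 0], "delta_pos": [0, 0.15, 0], "hand": 0},
    {"dr": [0, 0, 0], "delta_pos": [0, 0.05, 0], "hand": 0},
    {"dr": [0, 0, 0], "delta_pos": [0, 0, 0], "hand": 0},
  ],
)

```text
time_s: 54.08
eef_pos: [394.0, -183.8, 155.9]
ee_rot: [-0.003, 1.0, 0.002, -0.005]
force: [-0.1, -0.3, -0.8]
grip_width: 0.103
```

```bash
cat > ss.py <<'E'
from h import *
import sys
np.set_printoptions(precision=1,suppress=True)
z=np.load(sys.argv[1]+".npz");c=dict(camera_matrix=z["K"],T=z["T"]);X=cloud(z["d"],c)
t=ctrl.sense()["eef_pos"]
Q=X.reshape(-1,3)
zf=t[2]-49.8+60+33+1.6
F=Q[(abs(Q[:,2]-zf)<6)&(Q[:,0]>t[0]+32)&(Q[:,0]<t[0]+110)&(abs(Q[:,1]-t[1])<45)]
print("flange",cv2.minEnclosingCircle(cv2.convexHull(F[:,:2].astype(np.float32))),np.median(F[:,2]))
# flange tilt: plane fit on top ring
A=np.c_[F[:,:2]-F[:,:2].mean(0),np.ones(len(F))];print("tilt",np.linalg.lstsq(A,F[:,2],rcond=None)[0])
S=Q[(abs(Q[:,2]-115.5)<3)&(Q[:,0]>435)&(Q[:,0]<530)&(abs(Q[:,1]+179)<45)]
if len(S)>5: print("stand rim",cv2.minEnclosingCircle(cv2.convexHull(S[:,:2].astype(np.float32))),len(S))
E
python3 look.py w21 stand strainer; python3 ss.py w21;  python3 plan.py '[[421.5,-178.7,165,-90,12]]' 0
```

```text
54.075 [ 394.  -183.8  155.9] [-0.  1.  0. -0.] [-0.7  0.2  1.8 -0.   1.2  0.9]
stand 0.9 [201.  46. 286.  96.] n 2333 z [ 68.1 116.7] mid [ 498.6 -177.4] [30.1 64.2] 5.9 col [166. 162. 159.]
strainer 0.6 [181.  81. 320. 295.] n 15654 z [168.5 204.3] mid [ 434.3 -176.1] [ 64.3 106.9] 68.8 col [141. 138. 137.]
flange ((454.1094055175781, -183.81729125976562), 33.07909393310547) 199.0010532220265
tilt [ -0.    0.  198.8]
stand rim ((483.3307189941406, -179.17105102539062), 32.61335754394531) 825
{"dr":[-0.01, 0.02, 0.01],"delta_pos":[0.182, -0.033, -0.061],"hand":0},
{"dr":[-0.01, 0.02, 0.0],"delta_pos":[0.181, -0.033, -0.061],"hand":0},
{"dr":[-0.01, 0.02, 0.01],"delta_pos":[0.182, -0.032, -0.06],"hand":0},
3
```

View pics/w21.png

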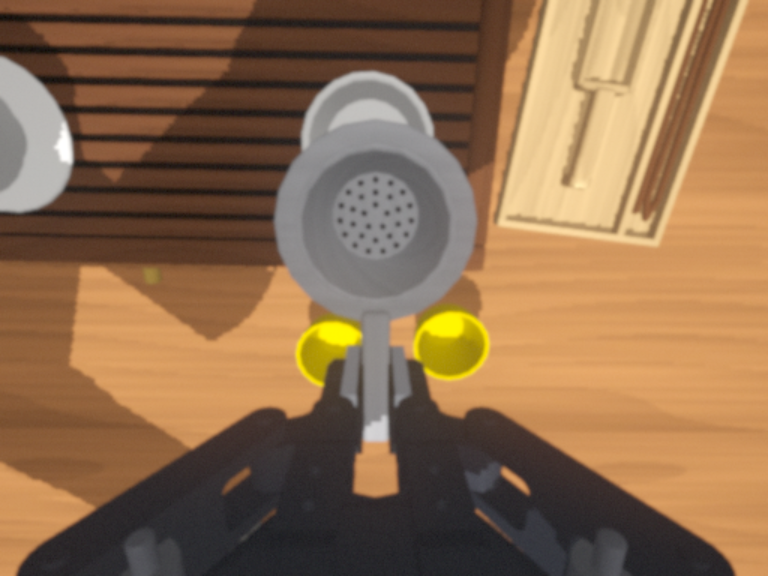

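>>> servo_tool(
  motion=[
    {"dr": [-0.01, 0.03, 0.01], "delta_pos": [0.18, -0.04, 0], "hand": 0},
    {"dr": [-0.01, 0.02, 0], "delta_pos": [0.2, -0.04, 0], "hand": 0},
    {"dr": [0, 0, 0], "delta_pos": [0.12, -0.02, 0.1], "hand": 0},
    {"dr": [0, 0, 0], "delta_pos": [0.06, 0, 0.2], "hand": 0},
    {"dr": [0, 0, 0], "delta_pos": [0, 0, 0.2], "hand": 0},
    {"dr": [0, 0, 0], "delta_pos": [0, 0, 0.1], "hand": 0},
    {"dr": [0, 0, 0], "delta_pos": [0, 0, 0], "hand": 0},
  ],
)

```text
time_s: 55.1
eef_pos: [424.1, -177.2, 123.0]
ee_rot: [-0.001, 1.0, 0.001, -0.001]
force: [0.4, -0.6, -0.3]
grip_width: 0.1
```

```bash
python3 look.py w22; python3 ss.py w22;  python3 plan.py '[[422.2,-178.8,112,-90,12]]' 0
```

```text
55.1 [ 424.1 -177.2  123. ] [-0.  1.  0. -0.] [-0.7  0.3  1.8  0.   1.1  0.9]
flange ((483.9481506347656, -177.29383850097656), 33.009918212890625) 166.73187608432062
tilt [ -0.    0.  166.5]
{"dr":[-0.01, 0.01, 0.02],"delta_pos":[-0.039, 0.031, 0.226],"hand":0},
1
```

View pics/w22.png

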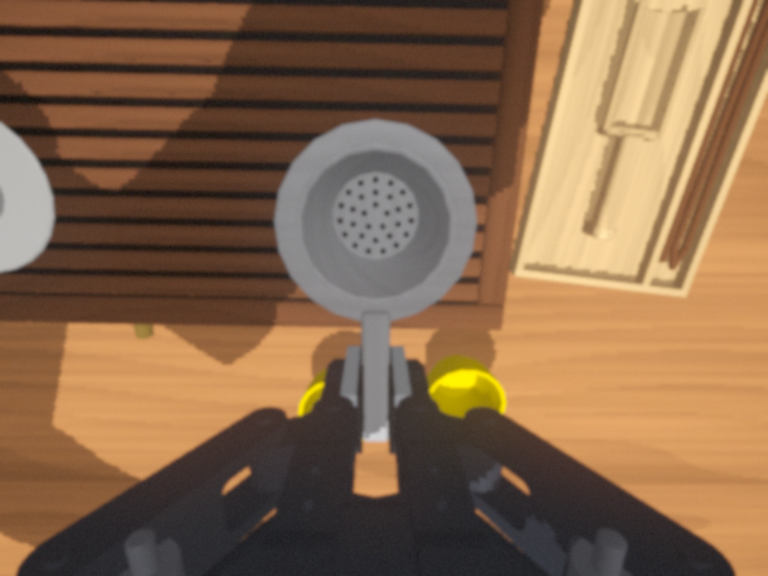

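>>> servo_tool(
  motion=[
    {"dr": [-0.01, 0, 0], "delta_pos": [-0.04, 0.03, 0.1], "hand": 0},
    {"dr": [0, 0, 0], "delta_pos": [0, 0, 0.15], "hand": 0},
    {"dr": [0, 0, 0], "delta_pos": [0, 0, 0.15], "hand": 0},
    {"dr": [0, 0, 0], "delta_pos": [0, 0, 0.1], "hand": 0},
    {"dr": [0, 0, 0], "delta_pos": [0, 0, 0], "hand": 0},
  ],
)

```text
time_s: 55.78
eef_pos: [422.0, -179.1, 96.8]
ee_rot: [-0.0, 1.0, 0.001, -0.001]
force: [0.5, 0.2, 0.4]
grip_width: 0.104
```

```bash
python3 plan.py '[[422.2,-178.8,85,-90,12]]' 0
```

```text
{"dr":[0.0, 0.01, 0.01],"delta_pos":[0.005, -0.005, 0.236],"hand":0},
1
```

>>> servo_tool(
  motion=[
    {"dr": [0, 0, 0], "delta_pos": [0, 0, 0.15], "hand": 0},
    {"dr": [0, 0, 0], "delta_pos": [0, 0, 0.12], "hand": 0},
    {"dr": [0, 0, 0], "delta_pos": [0, 0, 0.06], "hand": 0},
    {"dr": [0, 0, 0], "delta_pos": [0, 0, 0], "hand": 0},
  ],
)

```text
time_s: 56.28
eef_pos: [422.0, -179.1, 79.2]
ee_rot: [-0.0, 1.0, 0.001, -0.001]
force: [1.1, 0.6, 0.1]
grip_width: 0.104
```

>>> servo_tool(
  motion=[
    {"dr": [0, 0, 0], "delta_pos": [0, 0, 0.08], "hand": 0},
    {"dr": [0, 0, 0], "delta_pos": [0, 0, 0.04], "hand": 0},
    {"dr": [0, 0, 0], "delta_pos": [0, 0, 0], "hand": 0},
  ],
)

```text
time_s: 56.65
eef_pos: [422.2, -179.4, 74.3]
ee_rot: [0.0, 1.0, 0.002, -0.0]
force: [-2.8, 2.3, 6.6]
grip_width: 0.097
```

>>> servo_tool(
  motion=[
    {"dr": [0, 0, 0], "delta_pos": [0, 0, 0], "hand": 0.15},
    {"dr": [0, 0, 0], "delta_pos": [0, 0, 0], "hand": 0.3},
    {"dr": [0, 0, 0], "delta_pos": [0, 0, 0], "hand": 0.5},
    {"dr": [0, 0, 0], "delta_pos": [0, 0, 0], "hand": 0.5},
    {"dr": [0, 0, 0], "delta_pos": [0, 0, -0.2], "hand": 0.5},
    {"dr": [0, 0, 0], "delta_pos": [0, 0, -0.5], "hand": 0.5},
    {"dr": [0, 0, 0], "delta_pos": [-0.3, 0, -0.7], "hand": 0.5},
    {"dr": [0, 0, 0], "delta_pos": [-0.3, 0, -0.6], "hand": 0.5},
    {"dr": [0, 0, 0], "delta_pos": [-0.3, 0, -0.4], "hand": 0.5},
    {"dr": [0, 0, 0], "delta_pos": [-0.2, 0, -0.2], "hand": 0.5},
    {"dr": [0, 0, 0], "delta_pos": [0, 0, 0], "hand": 0.5},
  ],
)

```text
time_s: 58.02
eef_pos: [365.8, -179.4, 211.3]
ee_rot: [0.002, 1.0, 0.002, 0.001]
force: [0.6, -0.0, 0.2]
grip_width: 0.5
```

```bash
python3 look.py w23 strainer stand
python3 - <<'E'
from h import *
np.set_printoptions(precision=2,suppress=True)
z=np.load("w23.npz");Q=cloud(z["d"],dict(camera_matrix=z["K"],T=z["T"])).reshape(-1,3)
F=Q[(Q[:,2]>114)&(Q[:,2]<128)&(Q[:,0]>455)&(Q[:,0]<530)&(abs(Q[:,1]+179)<45)]
print(cv2.minEnclosingCircle(cv2.convexHull(F[:,:2].astype(np.float32))),np.percentile(F[:,2],[3,50,97]))
A=np.c_[F[:,:2]-F[:,:2].mean(0),np.ones(len(F))];print("tilt",np.linalg.lstsq(A,F[:,2],rcond=None)[0])
E
python3 - <<'E'
from h import *
p,d=capture("scene");cv2.imwrite('pics/s23.png',cv2.resize(p[:,:,::-1],(800,600)))
p,d=capture("top");cv2.imwrite('pics/t23.png',cv2.resize(p[:,:,::-1],(800,600)))
E
```

```text
58.025 [ 365.8 -179.4  211.3] [0. 1. 0. 0.] [-0.7  0.   1.8 -0.   1.3  0.8]
strainer 0.59 [212.  25. 288. 156.] n 4958 z [ 88.3 123.4] mid [ 462.4 -187.1] [106.7  64.5] 21.6 col [137. 135. 136.]
((481.3299560546875, -179.52581787109375), 33.48846435546875) [114.96 118.94 120.52]
tilt [  0.     0.   118.68]
```

View pics/w23.png

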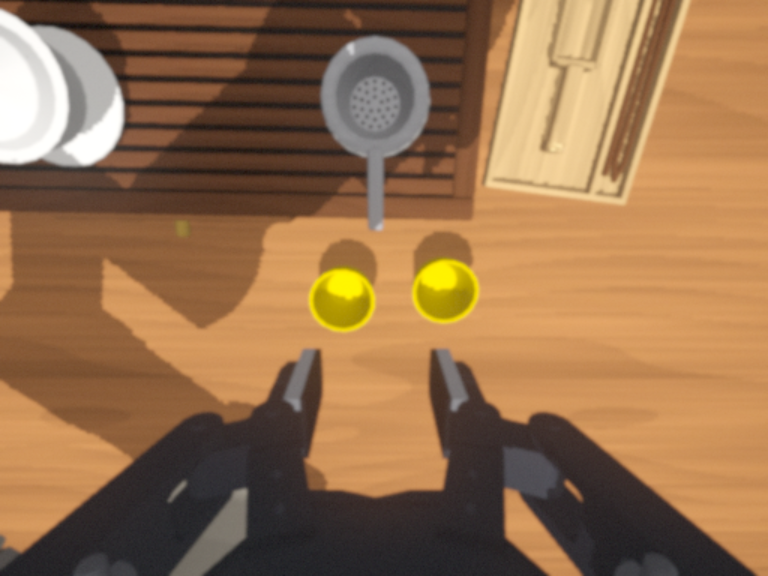

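View pics/s23.png

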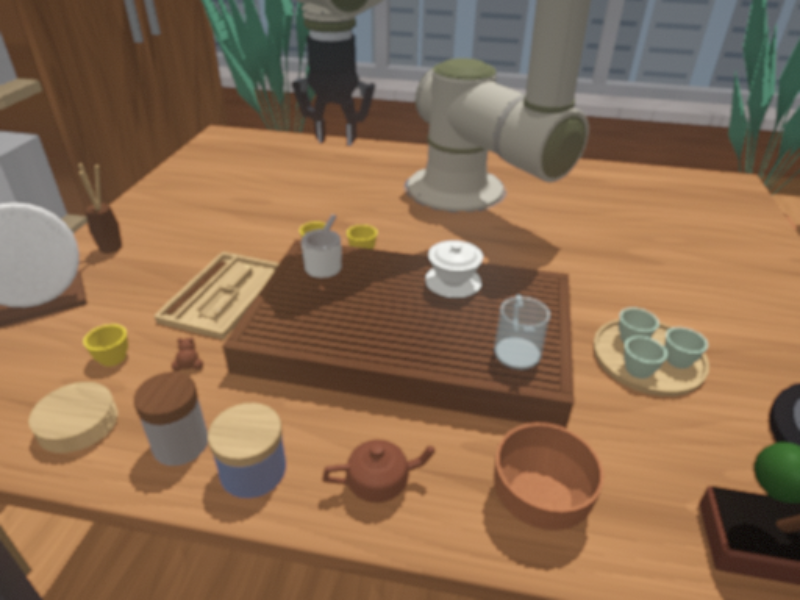

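View pics/t23.png

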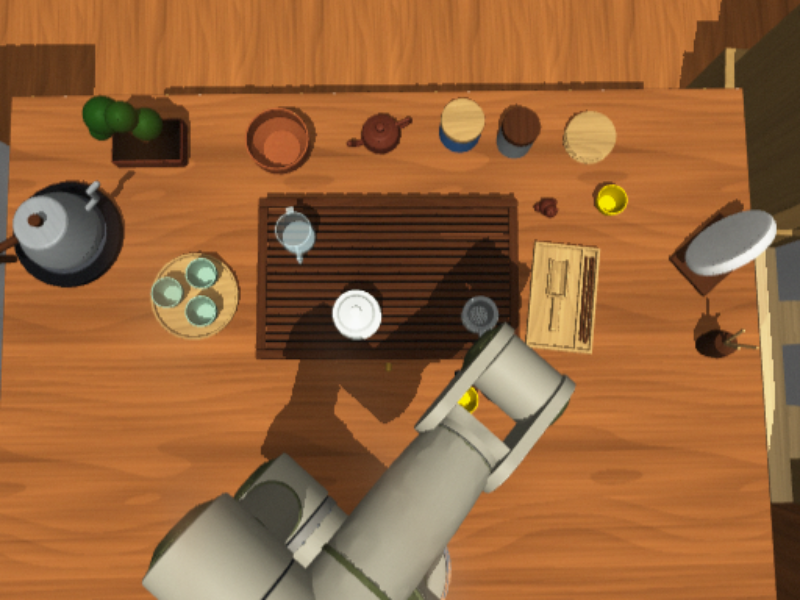

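```bash
python3 -c "
from rig import ticket,ctrl
print(ctrl.sense()['time_s']);print(ticket.finish_job())"
```

```text
58.275
the job is handed in; nothing more can be done
None
```

The tea ware is put away in the order asked, and I handed the job in at 58.3 s; the report gave no verdict.

**What was done**
- **Cups:** the three celadon cups stand upright in a triangle on the round tray, with about 14 mm or more between rims. Each was lowered until it touched before I let go.
- **Scoop:** it lies flat and lengthways in the wide bay of the tool tray. It sits within about 2 mm of the bay's centre and within 1° of its axis.
- **Strainer:** it hangs in the porcelain stand with its handle along world -x. The flange top measured 118.9 mm (about 119.6 mm expected in that camera), level, and the stand had not shifted.

**Final checks:** the last three pictures show every piece in place, the gaiwan and pitcher where they were, the yellow cups untouched and the gripper clear of everything.

**What went wrong or disagreed**
- **Scoop:** the first grasp closed on air above the handle. The fingertips measured about 31 mm higher than the reported TCP. I allowed for that in the second scoop grasp and for the strainer.
- **Cups:** I placed them before finding this, so they were held nearer the rim than planned. They did not slip.
- **Force readings:** when setting down the cups and the scoop, the wrist force stayed within about 2 N. I judged contact there from the arm no longer going down. The strainer's contact was clear, at 6.6 N.
- **Cameras:** they differed by 2–4 mm in x, and I used the wrist camera for the final placements.

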